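Pack spent gas-purifier cartridges and pin the transit case shut

ROBOT

A 6-joint arm with a two-finger parallel gripper is mounted at the origin on the work surface. World frame = base frame: x ahead of the robot, y to its left, z up, the work surface at z = 0. Lengths are in mm, angles in rad, forces in N, time in s.
With the tool pointing down it reaches from about 375 to 900 mm from the base axis. Payload 3.1 kg.
Tool frame: the origin (TCP) lies at the very end of the fingers, on their centre line; the grasp point (between the pads) lies 19 mm behind it; z points along the fingers, y is the line along which they close (so a half turn about z gives the same grasp; the last joint's range is limited). The gripper opens to 87 mm and grips with 3 to 60 N. Pads are 19 mm wide; open, the fingers measure 117 mm over their backs; the gripper's body (75 mm by 190 mm) begins 51 mm behind the grasp point.
Start: joints at [0.925, 0.527, 1.433, -0, 1.181, -0.178], TCP at [281.227, 558.129, 222.548] pointing down, gripper open.
Joint ranges: [-3.08, 3.08], [-0.75, 2.2], [0.22, 2.44], [-1.43, 4.57], [0, 2.65], [-2.85, 2.85]. Speed limits (rad/s): [2.79, 2.79, 3.14, 3.14, 3.14, 3.14].

INTERFACE

Orientations are given as a rotation vector (axis times angle).
In Python, from station import env gives the robot as it stands. The module is installed in compiled form; this text tells all that it offers.
- The arm moves only by the tool jog_arm, never from a script. Its argument "rows" is a list of rows, each a list of 3 entries, a list of its own where there are three numbers: the closure, from 0 (fully open) to 1 (shut), then the shift along the tool's x, y, z in mm, then the turn, a rotation vector about the tool's x, y, z in degrees. In form: [[fingers, [x, y, z], [ax, ay, az]], ...]. A call has 1 to 12 rows; each row shifts and turns the commanded pose from where the row before left it, along the tool's axes as they then stand; what a row does not reach is not made up. A row lasts 1/12 s, in which the tool goes at most 41.7 mm and 7.16 degrees, less where a joint would pass 70% of its speed; a pose out of reach is approached as far as the arm can. A call with a gripper value outside its range is refused whole. The fingers move at their own pace and stop on an object; "grip_force" is the grip in N (left out, the last holds). Time passes only in rows, so rows that do not move let the fingers close. It gives the time, the measured TCP pose, the force, the opening and the grip force at its end, in the units of the state.
- env.get_obs(): the state, without advancing time (a new reading comes with each control period).
- env.get_image(name): name is "scene" or "top" or "wrist"; returns (picture, depth): 384x512x3 uint8, red, green, blue; 384x512 float32, mm along the optical axis (not along the pixel's ray), 0 where there is no reading.
- env.camera_model(name): a dict with "fx", "fy", "cx", "cy" (pixels), "R" (3x3) and "t" (3): a world point X has camera coordinates R X + t. Camera axes: x right, y down, z forward; pixel columns grow to the right and rows downward; lengths in mm; the calibration is good to about 2 mm. The wrist camera is an equidistant fisheye: a pixel r from the principal point sees the ray r / f radians off the axis. A picture is of the moment at which its call begins: read the wrist's pose just before it. camera_model takes no time and is no camera call; for the wrist camera it gives the pose at the moment of the call.
- env.finish_job(): hands the job in; it is judged then, once.
The state is a dict: "t": time; "q": joint angles; "qvel": joint speeds; "effort": joint torques, N m; "tcp_pos": TCP position; "tcp_rot": TCP orientation; "wrist_force": force on the tool from outside, world axes, zero at the start; "torque": the same for the moment, N m; "finger_gap": finger opening in mm; "finger_force": force on a finger pad.
Only numpy, scipy, OpenCV 4.12 (cv2) and the standard library are available. Lean on these libraries where they do the work, as an engineer would, in place of code of your own. Each camera call takes 0.05 s, during which the arm holds its last target. There are 200 camera calls.

TASK

The spent gas-purifier cartridges lying on the rubber mat go back for regeneration: lay every one of them flat in a bay of its own in the aluminium transit case, then break the folding lid stay at its knee and lower the lid gently, without letting it slam, until it is fully shut. Swing the hasp on the lid round until its hole is over the hole of the lug on the front of the case, take the locking pin out of its stowage socket and push it down through both until it is fully home. Leave the spanner, jar, hygrometer and logbook where they are.

Things in the scene. Friction and masses are not known exactly. Their poses are not given: they have to be found in the camera images.
- case: aluminium transit case, fixed, 268 (x) by 220 mm (y), 70 mm high, walls 8 mm, floor 10 mm thick. Origin: centre of underside; z up. Hinge on its +y side, lug and pin socket on its -y front, lid stay on its +x end. Black dividers (10 mm wide, 25 mm high above the floor, only 49 to 75 mm either side of the middle in y) make four bays, 46 mm clear, 56 mm apart along x; mid-bay is free for fingers
- lid (a joint): lid hinge along the case's x at its +y rim, rad: 0 = held up by the stay (86 degrees open), 1.50 = fully shut. Stiff hinge (0.6 N m): with the stay broken the lid stays at any angle it is left and is pushed down with 1 to 6 N at its edge. Lid: flat plate 268 by 220 by 10 mm, 0.36 kg
- lid_hinge (a point): middle of the lid's hinge axis, at the rim (70 mm up) on the case's +y side; the axis runs along the case's x
- lid_edge (a point): middle of the lid's free edge, on its outer face, 220 mm from the hinge axis. Frame turns with the lid: z is out of the outer face, -y points from hinge to edge
- stay_knee (a joint): knee of the folding stay, rad: 0 = locked a little past straight on its stop, 0.14 = straight, more = broken and folding, about 2.8 with the lid shut. While locked it bars the lid. It breaks when the knee is pushed towards the hinge axis (the case's +y and down, at about 45 degrees) with a few newtons, which brings the lid down a little
- knee_tab (a point): centre of the black thumb tab on the knee: a cylinder 14 mm thick and 20 mm long along the case's x, standing out beyond the stay at the case's +x end. The open lid's face is some 45 mm from it towards +y, so a wide gripper must lean away from the lid. Each link of the stay is about 73 mm long between pivots
- hasp (a joint): swivelling steel hasp on the lid's outer face, rad about the lid's outward normal: 0 = its hole is over the lug hole (lid shut), positive = swung aside towards the case's +x. Turns from -0.2 to 1.8, no stop at 0, stays where it is left (0.10 N m)
- hasp_pivot (a point): pivot of the hasp, on its outer face, 150 mm from the hinge axis, mid-way along the lid
- hasp_knob (a point): mid-height of the round black knob standing up from the hasp, 22 mm diameter, 40 mm tall, 45 mm from the pivot
- hasp_hole (a point): centre of the 15 mm hole in the hasp's tongue, on the outer face of the 7 mm plate, 90 mm from the pivot
- lug_hole (a point): mouth (upper face) of the upright 15 mm through hole in the steel lug, 44 by 40 by 26 mm, at the middle of the case's front, 78 mm above the bench. With the lid shut the hasp's plate lies 2.5 mm above it (its top face 9.5 mm above this point)
- pin_grip (a point): middle of the grip of the steel locking pin, 0.08 kg. Grip: upright cylinder 22 mm diameter, 40 mm tall; under it a flange 26 mm diameter, 4 mm thick, its underside 24 mm below this point; then a shank 11 mm diameter, 48 mm long, nose tapered. z up along the pin. Starts upright in its socket (15 mm through hole, top 70 mm above the bench) on the case's front, 85 mm from the lug towards -x
- bay0 (a point): bay 0 of the case (0 at its -x end): where a cartridge's centre lies when it is bedded, 19 mm above the case's inner floor
- cart0_c (a point): centre of a spent gas-purifier cartridge (absent in some starts): dark tube 30 mm diameter with a 38 mm square, 20 mm long aluminium block at each end (150 mm over the blocks) and 10 mm brass nipples beyond (170 mm in all); x along the cartridge, centre 19 mm above what it lies on, either end may face either way. Starts on a 3 mm thick rubber mat on the bench. About 0.22 kg
- bay1 (a point): bay 1 of the case (0 at its -x end): where a cartridge's centre lies when it is bedded, 19 mm above the case's inner floor
- cart1_c (a point): centre of a spent gas-purifier cartridge (absent in some starts): dark tube 30 mm diameter with a 38 mm square, 20 mm long aluminium block at each end (150 mm over the blocks) and 10 mm brass nipples beyond (170 mm in all); x along the cartridge, centre 19 mm above what it lies on, either end may face either way. Starts on a 3 mm thick rubber mat on the bench. About 0.22 kg
- bay2 (a point): bay 2 of the case (0 at its -x end): where a cartridge's centre lies when it is bedded, 19 mm above the case's inner floor
- cart2_c (a point): centre of a spent gas-purifier cartridge (absent in some starts): dark tube 30 mm diameter with a 38 mm square, 20 mm long aluminium block at each end (150 mm over the blocks) and 10 mm brass nipples beyond (170 mm in all); x along the cartridge, centre 19 mm above what it lies on, either end may face either way. Starts on a 3 mm thick rubber mat on the bench. About 0.22 kg
- bay3 (a point): bay 3 of the case (0 at its -x end): where a cartridge's centre lies when it is bedded, 19 mm above the case's inner floor
- cart3_c (a point): centre of a spent gas-purifier cartridge (absent in some starts): dark tube 30 mm diameter with a 38 mm square, 20 mm long aluminium block at each end (150 mm over the blocks) and 10 mm brass nipples beyond (170 mm in all); x along the cartridge, centre 19 mm above what it lies on, either end may face either way. Starts on a 3 mm thick rubber mat on the bench. About 0.22 kg
- spanner: loose open-end spanner, 170 mm, a bystander; origin under its middle
- jar: loose jar, 60 mm diameter, 85 mm tall, a bystander; origin: centre of its underside
- hygrometer: loose white bench hygrometer, 110 mm wide, 95 mm tall, a bystander; origin: centre of its underside
- logbook: loose green logbook, 214 by 154 by 17 mm, a bystander; origin: centre of its underside

How it is judged:
By the outcome, as a careful person would: the job done as asked, in the order asked, and still so for the second after the job is handed in, with the robot touching nothing.
Of cart0, cart1, cart2, cart3 only 2 to 4 are there at a start; the rules pass over those that are not, and their reading is None.
At some moment in a run one of cart0, cart1, cart2, cart3 may be knocked a few centimetres aside while the robot is not near it.
It also fails if it takes over 210 s, if anything falls off the work surface, if the arm or the gripper's body presses on something with over 40 N, if the wrist force passes 120 N, or if a joint passes its speed limit or range.

## Working session

There is one attempt and no reset: what is moved stays moved. The work goes in short steps, Python scripts to look and compute and a tool call to move; the robot and the scene stay as the last step left them, time stands still between calls to the robot, and variables do not carry over. Pictures are saved under pics/ and viewed, at most 14 in all, crops included, and the job is handed in when it is done.

Besides the shell and the picture viewer there is one more tool, called after "Call:" in YAML: its name, and indented under it one key for each argument. jog_arm: Moves the arm, as the interface text tells. Its arguments: {"type":"object","properties":{"rows":{"type":"array"},"grip_force":{"type":"number"}},"required":["rows"]}

```bash
mkdir -p pics; ls; cat > h.py <<'E'
import numpy as np, cv2
from scipy.spatial.transform import Rotation as Ro
from station import env
def snap(name,fn=None):
    m=env.camera_model(name); im,d=env.get_image(name)
    if fn: cv2.imwrite('pics/'+fn,cv2.cvtColor(im,cv2.COLOR_RGB2BGR))
    return im,d,m
def ray(m,u,v,fish=False):
    x=(u-m['cx'])/m['fx']; y=(v-m['cy'])/m['fy']
    if fish:
        r=np.hypot(x,y); k=np.sin(r)/r if r>1e-9 else 1
        c=np.array([x*k,y*k,np.cos(r)])
    else: c=np.array([x,y,1.])
    R=np.array(m['R']); return -R.T@np.array(m['t']), R.T@c
def onz(m,u,v,z,fish=False):
    o,d=ray(m,u,v,fish); return o+d*(z-o[2])/d[2]
def cloud(m,d):
    v,u=np.mgrid[:d.shape[0],:d.shape[1]]
    c=np.stack([(u-m['cx'])/m['fx']*d,(v-m['cy'])/m['fy']*d,d],-1)
    return (c-np.array(m['t']))@np.array(m['R'])
E
python3 - <<'E'
from h import *
a,da,ma=snap('scene','s0.png'); b,db,mb=snap('top','t0.png')
np.savez('first.npz',a=a,da=da,b=b,db=db)
for m in (ma,mb): print({k:np.round(v,3).tolist() for k,v in m.items()})
print(env.get_obs())
E
```

```text
pics
{'fx': 438.585, 'fy': 438.585, 'cx': 261.16, 'cy': 191.09, 'R': [[-0.381, 0.925, 0.007], [0.78, 0.325, -0.534], [-0.496, -0.198, -0.845]], 't': [189.11, -363.072, 1815.187]}
{'fx': 386.932, 'fy': 386.932, 'cx': 250.951, 'cy': 191.425, 'R': [[0.025, -1.0, 0.018], [-0.994, -0.026, -0.105], [0.106, -0.015, -0.994]], 't': [12.182, 617.372, 1553.174]}
{'t': 0.1, 'q': array([ 9.25489599e-01,  5.28392471e-01,  1.43376869e+00,  1.55113231e-05,
        1.18138191e+00, -1.78500791e-01]), 'qvel': array([ 0.0001758 , -0.00189017, -0.0039759 , -0.00028755, -0.00012247,
        0.00077562]), 'effort': array([-7.10124550e-05, -4.40986347e+01, -1.77150804e+01,  6.34919107e-02,
        5.33292023e-02, -2.68830939e-05]), 'tcp_pos': array([280.84481153, 557.61779492, 221.65938165]), 'tcp_rot': array([-7.26442646e-01, -3.05563241e+00,  2.79773258e-03]), 'wrist_force': array([ 0.80738089,  1.85221571, -0.12120598]), 'torque': array([-0.0612664 , -0.03101775, -0.02265298]), 'finger_force': 0.0, 'finger_gap': 87.04688032655295}
```

View pics/s0.png

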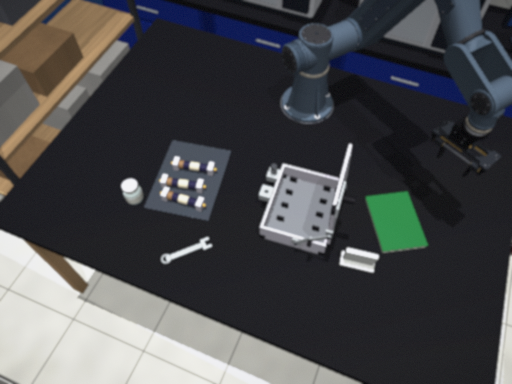

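View pics/t0.png

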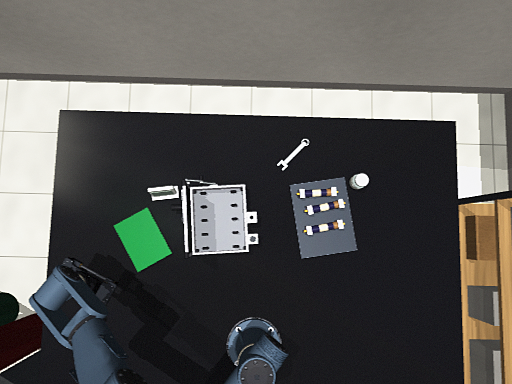

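The scene shows three cartridges on the mat (top view, about (318,192), (325,207) and (324,227)). The case is at about (220,220) with its hinge towards world +y and the stay at the far (+x) end. The lug is at (251,217) and the pin at (252,239).

```bash
python3 - <<'E'
from h import *
f=np.load('first.npz'); mb=env.camera_model('top'); ma=env.camera_model('scene')
P=cloud(mb,f['db']); b=f['b']
# carts: above mat
roi=np.zeros(b.shape[:2],bool); roi[175:262,288:350]=1
M=(roi&(P[...,2]>18)&(P[...,2]<60)).astype(np.uint8)
n,l,s,c=cv2.connectedComponentsWithStats(M)
for i in range(1,n):
    if s[i,4]<20: continue
    pts=P[l==i]; rc=cv2.minAreaRect(pts[:,:2].astype(np.float32)); print('cart',np.round(rc[0]),np.round(rc[1]),rc[2],pts[:,2].max().round(), s[i])
# case rim
roi=np.zeros(b.shape[:2],bool); roi[175:265,175:262]=1
M=(roi&(P[...,2]>60)&(P[...,2]<80)&(b.min(-1)>60))
pts=P[M]; 
rc=cv2.minAreaRect(pts[:,:2].astype(np.float32)); print('rim',rc,cv2.boxPoints(rc).round().tolist())
print('mat',np.median(P[245:255,310:340,2]),'table',np.median(P[270:300,180:220,2]))
big=cv2.resize(cv2.cvtColor(b[170:270,140:270],cv2.COLOR_RGB2BGR),None,fx=6,fy=6,interpolation=cv2.INTER_CUBIC)
cv2.imwrite('pics/c0.png',big)
E
```

```text
cart [ 620. -243.] [ 38. 172.] 4.426388263702393 50.0 [296 187  42  12 301]
cart [ 563. -275.] [ 37. 170.] 13.151080131530762 48.0 [304 199  41  16 306]
cart [ 480. -272.] [ 37. 170.] 12.591387748718262 47.0 [303 219  41  16 305]
rim ((509.3164367675781, 136.85781860351562), (283.4483947753906, 258.739013671875), 4.7958478927612305) [[357.0, 254.0], [379.0, -4.0], [661.0, 20.0], [640.0, 278.0]]
mat 0.9524360233301914 table -1.0140226740923626
```

View pics/c0.png

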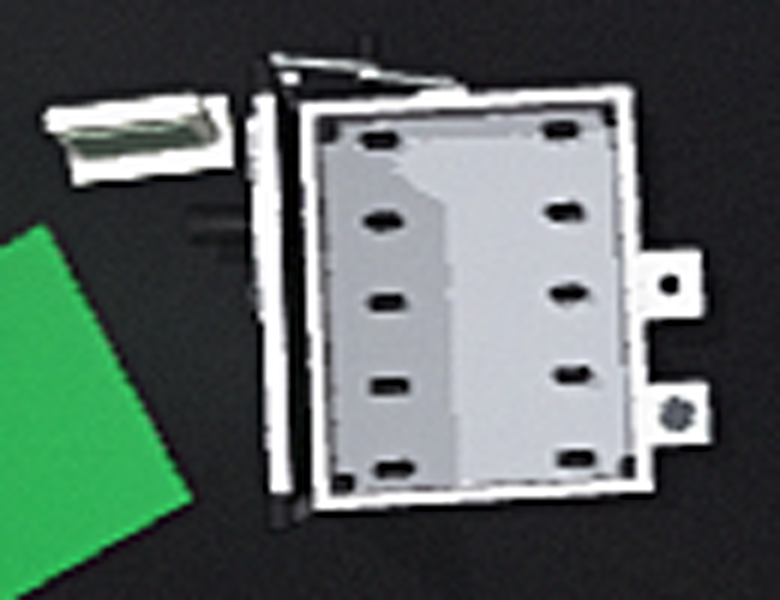

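The crop shows the case outer corners at (632,88), (653,490), (315,508) and (300,103), with the lug hole at (670,284) and the pin at (677,413). The stay runs along the top edge from (275,62) to (455,85), with its tab near (368,60).

```bash
python3 - <<'E'
from h import *
m=env.camera_model('top')
def p(x,y,z): return onz(m,(x+.5)/6-.5+140,(y+.5)/6-.5+170,z)
C=np.array([p(632,88,70),p(653,490,70),p(315,508,70),p(300,103,70)])
print(C.round(1)); c=C.mean(0); print('c',c)
e1=(C[0]-C[1]+C[3]-C[2])/2; e2=(C[3]-C[0]+C[2]-C[1])/2
print(np.linalg.norm(e1),np.linalg.norm(e2),np.degrees(np.arctan2(e1[1],e1[0])),np.degrees(np.arctan2(-e2[0],e2[1])))
yaw=np.arctan2(e1[1],e1[0]); R=np.array([[np.cos(yaw),-np.sin(yaw)],[np.sin(yaw),np.cos(yaw)]])
for n,q in dict(lug=p(670,284,78),pin=p(677,413,118),tab=p(368,62,165)).items(): print(n,q.round(1),(R.T@(q-c)[:2]).round(1))
# ends of dividers: mid of both rows
D=[(p(x,y,35)) for x,y in [(380,140),(383,221),(386,302),(390,386),(394,468),(562,130),(565,212),(568,293),(571,375),(575,458)]]
print(np.array([R.T@(d-c)[:2] for d in D]).round(1).tolist())
E
```

```text
[[641.1  53.4  70. ]
 [375.9  32.7  70. ]
 [359.  253.3  70. ]
 [625.2 274.1  70. ]]
c [500.30073387 153.34650118  70.        ]
266.50207271039756 221.26013804304225 4.467964511834872 4.25982905655172
lug [510.8  24.9  78. ] [   0.4 -128.8]
pin [427.1  19.2 118. ] [ -83.4 -128.1]
tab [641.2 218.9 165. ] [145.6  54.4]
[[110.2, 62.1], [54.9, 62.3], [0.1, 62.5], [-56.4, 62.1], [-111.1, 61.6], [110.6, -61.8], [54.6, -61.1], [-0.3, -60.5], [-55.5, -59.8], [-111.0, -59.8]]
```

Call:
jog_arm:
  rows:
    - [0.45,[0,0,-20],[0,0,6.5]]
    - [0.45,[0,0,-20],[0,0,6.5]]
    - [0.45,[0,0,-20],[0,0,6.5]]
    - [0.45,[0,0,-20],[0,0,6.5]]
    - [0.45,[0,0,-20],[0,0,6.5]]
    - [0.45,[0,0,-20],[0,0,6.5]]
    - [0.45,[0,0,-20],[0,0,6.5]]
    - [0.45,[0,0,-20],[0,0,6.5]]
    - [0.45,[0,0,-20],[0,0,6.8]]

```text
t: 0.85
tcp_pos: [280.9, 557.8, 402.9]
tcp_rot: [2.14, 2.3, -0.002]
wrist_force: [0.3, 0.6, -0.3]
finger_gap: 48.7
finger_force: 0.0
```

Call:
jog_arm:
  rows:
    - [0.45,[-35,8.75,0],[0,0,0]]
    - [0.45,[-35,8.75,0],[0,0,0]]
    - [0.45,[-35,8.75,0],[0,0,0]]
    - [0.45,[-35,8.75,0],[0,0,0]]
    - [0.45,[-35,8.75,0],[0,0,0]]
    - [0.45,[-35,8.75,0],[0,0,0]]
    - [0.45,[-35,8.75,0],[0,0,0]]
    - [0.45,[-35,8.75,0],[0,0,0]]
    - [0.45,[-35,8.75,0],[0,0,0]]
    - [0.45,[-35,8.75,0],[0,0,0]]
    - [0.45,[-35,8.75,0],[0,0,0]]
    - [0.45,[-35,8.75,0],[0,0,0]]

```text
t: 1.85
tcp_pos: [418.3, 145.9, 402.3]
tcp_rot: [-2.133, -2.306, 0.001]
wrist_force: [0.7, 0.6, -0.3]
finger_gap: 48.0
finger_force: 0.0
```

Call:
jog_arm:
  rows:
    - [0.45,[-35,8.75,0],[0,0,0]]
    - [0.45,[-35,8.75,0],[0,0,0]]
    - [0.45,[-35,8.75,0],[0,0,0]]
    - [0.45,[-35,8.75,0],[0,0,0]]
    - [0.45,[-35,8.75,0],[0,0,0]]
    - [0.45,[-35,8.75,0],[0,0,0]]
    - [0.45,[-35,8.75,0],[0,0,0]]
    - [0.45,[-35,8.75,0],[0,0,0]]
    - [0.45,[-35,8.75,0],[0,0,0]]
    - [0.45,[-35,8.75,0],[0,0,0]]
    - [0.45,[-35,8.75,0],[0,0,0]]
    - [0.45,[-35,8.75,0],[0,0,0]]

```text
t: 2.85
tcp_pos: [555.8, -264.6, 401.9]
tcp_rot: [-2.133, -2.305, 0.0]
wrist_force: [0.6, 0.7, 0.3]
finger_gap: 48.2
finger_force: 0.0
```

```bash
cat >> h.py <<'E'
CC=np.array([500.3,153.35]); CY=np.radians(4.37)
def case(x,y,z): c,s=np.cos(CY),np.sin(CY); return np.array([CC[0]+c*x-s*y,CC[1]+s*x+c*y,z])
def state():
    o=env.get_obs(); R=Ro.from_rotvec(o['tcp_rot']).as_matrix()
    return o,R,np.array(o['tcp_pos'])
def down(yaw):  # tool y at world yaw, pointing down
    c,s=np.cos(yaw),np.sin(yaw); return np.array([[-s,c,0],[c,s,0],[0,0,-1.]])
def go(p,yawdeg=None,Rt=None):
    o,R,t=state()
    if Rt is None and yawdeg is not None: Rt=down(np.radians(yawdeg))
    if Rt is None: Rt=R
    print('t',round(o['t'],1),'tcp',t.round(1),'gap',round(o['finger_gap'],1),'F',np.round(o['wrist_force'],1))
    print(' turn deg',np.degrees(Ro.from_matrix(R.T@Rt).as_rotvec()).round(2),'shift before turn',(R.T@(np.array(p)-t)).round(1),'after turn',(Rt.T@(np.array(p)-t)).round(1))
E
python3 - <<'E'
from h import *
o,R,t=state(); print(t,R.round(3).tolist(),o['t'],o['finger_gap'])
im,d,m=snap('wrist','w0.png'); print(m)
E
```

```text
[ 555.80153584 -264.63762138  401.88155266] [[-0.077, 0.997, -0.001], [0.997, 0.077, 0.001], [0.001, -0.001, -1.0]] 2.85 48.22775126564364
{'fx': 297.3186396354542, 'fy': 297.3186396354542, 'cx': 252.34072683047523, 'cy': 189.39160164047286, 'R': array([[ 9.97011044e-01,  7.72572818e-02, -5.39104686e-04],
       [ 7.46926230e-02, -9.62083386e-01,  2.62329128e-01],
       [ 1.97481717e-02, -2.61585305e-01, -9.64978310e-01]]), 't': array([-534.47945359, -375.06227777,  483.0891217 ])}
```

View pics/w0.png

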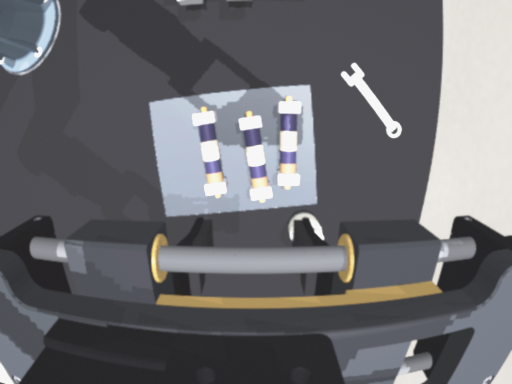

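The wrist view shows the three cartridges with centres near (210,152), (256,157) and (289,142); the spanner and jar are well clear.

```bash
cat >> h.py <<'E'
def fcloud(m,d):
    v,u=np.mgrid[:d.shape[0],:d.shape[1]]
    x=(u-m['cx'])/m['fx'];y=(v-m['cy'])/m['fy'];r=np.hypot(x,y)+1e-9
    s=d*np.tan(r)/r
    return (np.stack([x*s,y*s,d],-1)-np.array(m['t']))@np.array(m['R'])
def carts(P,lo=18,hi=60,box=(380,720,-420,-120)):
    M=((P[...,2]>lo)&(P[...,2]<hi)&(P[...,0]>box[0])&(P[...,0]<box[1])&(P[...,1]>box[2])&(P[...,1]<box[3])).astype(np.uint8)
    n,l,s,c=cv2.connectedComponentsWithStats(M)
    for i in range(1,n):
        if s[i,4]<60: continue
        pts=P[l==i]; (c,(w,h),a)=cv2.minAreaRect(pts[:,:2].astype(np.float32))
        if w>h: w,h,a=h,w,a-90
        print('obj',np.round(c,1),round(w),round(h),'closing yaw',round(a,1),'ztop',np.percentile(pts[:,2],95).round(1),s[i].tolist())
def topcarts():
    m=env.camera_model('top');im,d=env.get_image('top');carts(cloud(m,d))
def wcarts():
    m=env.camera_model('wrist');im,d=env.get_image('wrist');carts(fcloud(m,d))
E
python3 - <<'E'
from h import *
wcarts(); topcarts()
E
```

```text
obj [ 619.9 -246.8] 38 168 closing yaw 4.0 ztop 41.9 [277, 91, 23, 92, 1535]
obj [ 479.2 -275. ] 39 170 closing yaw 12.4 ztop 41.8 [191, 101, 35, 92, 1542]
obj [ 563.7 -278.1] 38 170 closing yaw 13.3 ztop 41.9 [238, 106, 33, 91, 1535]
obj [ 666.3 -398.9] 29 60 closing yaw -75.9 ztop 58.7 [288, 210, 34, 24, 262]
obj [ 620.  -245.3] 37 168 closing yaw 4.7 ztop 42.5 [297, 187, 41, 12, 298]
obj [ 560.8 -266.7] 37 154 closing yaw 13.1 ztop 42.0 [304, 199, 37, 16, 250]
obj [ 468.4 -226.7] 35 74 closing yaw 8.9 ztop 42.6 [303, 224, 19, 11, 125]
```

```bash
python3 -c "
from h import *
go([620,-247,10],4.2)"
```

```text
t 3.0 tcp [ 555.8 -265.4  400.7] gap 47.8 F [-0.2  0.1  0.1]
 turn deg [-0.12 -0.09  0.06] shift before turn [ 13.   66.2 390.6] after turn [ 13.7  65.4 390.7]
```

Call:
jog_arm:
  rows:
    - [0.47,[3.4,16.4,30],[0,0,0]]
    - [0.47,[3.4,16.4,35],[0,0,0]]
    - [0.47,[3.4,16.4,35],[0,0,0]]
    - [0.47,[3.4,16.4,35],[0,0,0]]
    - [0.47,[0,0,40],[0,0,0]]
    - [0.47,[0,0,40],[0,0,0]]
    - [0.47,[0,0,40],[0,0,0]]
    - [0.47,[0,0,40],[0,0,0]]
    - [0.47,[0,0,35],[0,0,0]]
    - [0.47,[0,0,30],[0,0,0]]
    - [0.47,[0,0,20],[0,0,0]]
    - [0.47,[0,0,11],[0,0,0]]

```text
t: 4.0
tcp_pos: [617.9, -241.6, 8.4]
tcp_rot: [-2.128, -2.302, 0.002]
wrist_force: [0.2, 0.5, 0.0]
finger_gap: 46.0
finger_force: 0.0
```

Call:
jog_arm:
  rows:
    - [0.47,[0,0,0],[0,0,0]]
    - [0.8,[0,0,0],[0,0,0]]
    - [0.8,[0,0,0],[0,0,0]]
    - [0.8,[0,0,0],[0,0,0]]
    - [0.8,[0,0,0],[0,0,0]]
    - [0.8,[0,0,0],[0,0,0]]
  grip_force: 25

```text
t: 4.5
tcp_pos: [620.8, -244.9, 13.6]
tcp_rot: [2.132, 2.305, 0.0]
wrist_force: [-2.3, 0.7, 6.4]
finger_gap: 29.4
finger_force: 25.0
```

Call:
jog_arm:
  rows:
    - [0.8,[0,0,-10],[0,0,0]]
    - [0.8,[0,0,-25],[0,0,0]]
    - [0.8,[0,0,-35],[0,0,0]]
    - [0.8,[0,0,-35],[0,0,0]]
    - [0.8,[0,0,-35],[0,0,0]]

```text
t: 4.92
tcp_pos: [619.6, -243.9, 152.7]
tcp_rot: [-2.133, -2.305, -0.0]
wrist_force: [1.2, -0.2, -3.5]
finger_gap: 29.6
finger_force: 25.0
```

```bash
python3 -c "
from h import *
p=case(84,0,150); go(p,4.37); print(p)"
```

```text
t 4.9 tcp [ 619.6 -243.9  152.7] gap 29.6 F [ 1.2 -0.2 -3.5]
 turn deg [-0.05 -0.06  0.07] shift before turn [405.2  -4.2   3.2] after turn [405.2  -4.7   2.7]
[584.05579399 159.75054481 150.        ]
```

Call:
jog_arm:
  rows:
    - [0.8,[20,0,0],[0,0,0]]
    - [0.8,[36,-0.4,0],[0,0,0]]
    - [0.8,[38,-0.5,0],[0,0,0]]
    - [0.8,[38,-0.5,0],[0,0,0]]
    - [0.8,[38,-0.5,0],[0,0,0]]
    - [0.8,[38,-0.5,0],[0,0,0]]
    - [0.8,[38,-0.5,0],[0,0,0]]
    - [0.8,[38,-0.5,0],[0,0,0]]
    - [0.8,[38,-0.5,0],[0,0,0]]
    - [0.8,[38,-0.5,0],[0,0,0]]
    - [0.8,[28,-0.3,0],[0,0,0]]
    - [0.8,[17,0,0],[0,0,0]]

```text
t: 5.92
tcp_pos: [582.6, 162.7, 151.8]
tcp_rot: [-2.13, -2.308, -0.001]
wrist_force: [-0.1, -1.2, -3.5]
finger_gap: 29.1
finger_force: 25.0
```

Call:
jog_arm:
  rows:
    - [0.8,[0,0,10],[0,0,0]]
    - [0.8,[0,0,25],[0,0,0]]
    - [0.8,[0,0,15],[0,0,0]]
    - [0.8,[0,0,0],[0,0,0]]
    - [0.8,[0,0,0],[0,0,0]]

```text
t: 6.33
tcp_pos: [583.2, 158.4, 100.6]
tcp_rot: [-2.133, -2.304, 0.003]
wrist_force: [0.6, -0.6, -2.0]
finger_gap: 29.5
finger_force: 25.0
```

```bash
python3 -c "
from h import *
snap('wrist','w1.png')
p=case(84,0,20); go(p,4.37)"
```

```text
t 6.4 tcp [584.3 158.4 101.7] gap 29.3 F [ 0.1 -0.1 -2.9]
 turn deg [-0.    0.    0.04] shift before turn [ 1.3 -0.1 81.7] after turn [ 1.3 -0.1 81.7]
```

View pics/w1.png

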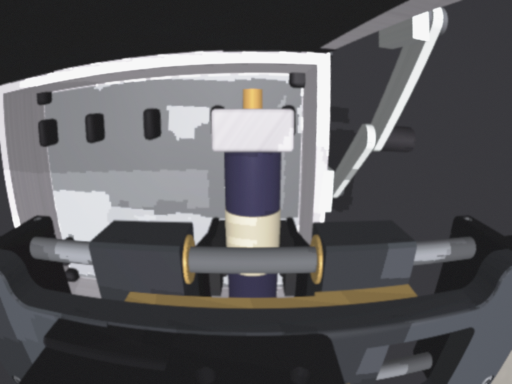

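The cartridge hangs level at (252,170), centred between the end dividers at about (217,120) and (290,120). I'll lower it.

Call:
jog_arm:
  rows:
    - [0.8,[0,0,15],[0,0,0]]
    - [0.8,[0,0,20],[0,0,0]]
    - [0.8,[0,0,20],[0,0,0]]
    - [0.8,[0,0,15],[0,0,0]]
    - [0.8,[0,0,6],[0,0,0]]
    - [0.8,[0,0,3],[0,0,0]]
    - [0.8,[0,0,2],[0,0,0]]
    - [0.8,[0,0,0],[0,0,0]]

```text
t: 7.05
tcp_pos: [585.0, 158.9, 21.4]
tcp_rot: [2.133, 2.305, 0.002]
wrist_force: [-0.4, -0.3, -3.0]
finger_gap: 29.4
finger_force: 25.0
```

Call:
jog_arm:
  rows:
    - [0.5,[0,0,0],[0,0,0]]
    - [0.5,[0,0,0],[0,0,0]]
    - [0.5,[0,0,-5],[0,0,0]]
    - [0.5,[0,0,-20],[0,0,0]]
    - [0.5,[0,0,-35],[0,0,0]]
    - [0.5,[0,0,-40],[0,0,0]]
    - [0.5,[-10,0,-40],[0,0,0]]
    - [0.5,[-30,0,-40],[0,0,0]]
    - [0.5,[-40,0,-10],[0,0,0]]
    - [0.5,[-40,0,0],[0,0,0]]
    - [0.5,[-40,0,0],[0,0,0]]
    - [0.5,[-40,0,0],[0,0,0]]

```text
t: 8.05
tcp_pos: [599.5, -36.9, 206.1]
tcp_rot: [2.13, 2.305, 0.003]
wrist_force: [-0.8, 0.2, -1.0]
finger_gap: 43.5
finger_force: 0.0
```

```bash
python3 -c "
from h import *
im,d,m=snap('wrist','w2.png'); P=fcloud(m,d); carts(P); 
carts(P,36,60,(360,640,30,260))
go([563.7,-275,150],13.3)"
```

```text
obj [ 556.5 -206.7] 16 30 closing yaw 70.1 ztop 41.0 [197, 284, 23, 13, 149]
obj [377.8 108. ] 4 131 closing yaw 4.9 ztop 58.9 [70, 0, 15, 100, 1027]
obj [588.8 122.7] 37 81 closing yaw 4.3 ztop 49.0 [235, 0, 36, 68, 1862]
obj [630.  114.8] 1 105 closing yaw 4.6 ztop 58.9 [289, 0, 4, 88, 258]
t 8.1 tcp [601.1 -45.4 205.9] gap 43.7 F [ 1.  -3.7  0.6]
 turn deg [ 0.22  0.47 -9.08] shift before turn [-225.7  -54.4   57.4] after turn [-214.8  -89.2   55.9]
```

Call:
jog_arm:
  rows:
    - [0.45,[0,0,0],[0,0,-4.5]]
    - [0.45,[0,0,0],[0,0,-4.5]]
    - [0.45,[-30,-12,0],[0,0,0]]
    - [0.45,[-37,-15,0],[0,0,0]]
    - [0.45,[-37,-15,0],[0,0,0]]
    - [0.45,[-37,-15,0],[0,0,0]]
    - [0.45,[-37,-16,0],[0,0,0]]
    - [0.45,[-28,-12,0],[0,0,0]]
    - [0.45,[-9,-4,0],[0,0,0]]
    - [0.45,[0,0,0],[0,0,0]]
    - [0.45,[0,0,0],[0,0,0]]

```text
t: 9.02
tcp_pos: [562.5, -264.6, 204.3]
tcp_rot: [-1.947, -2.465, -0.001]
wrist_force: [0.7, -0.1, 0.1]
finger_gap: 48.1
finger_force: 0.0
```

```bash
python3 -c "
from h import *
wcarts(); topcarts()
go([563.7,-275,11],13.3)"
```

```text
obj [ 479.7 -275.5] 39 170 closing yaw 12.7 ztop 41.6 [161, 93, 40, 139, 3546]
obj [ 562.8 -277.9] 38 168 closing yaw 13.6 ztop 41.7 [232, 111, 35, 136, 3593]
obj [ 647.3 -401.6] 8 37 closing yaw -33.0 ztop 57.4 [281, 273, 22, 25, 373]
obj [ 551.  -230.6] 37 79 closing yaw 8.2 ztop 43.4 [304, 204, 20, 11, 128]
obj [ 465.3 -207. ] 32 39 closing yaw -55.3 ztop 43.2 [303, 226, 11, 9, 66]
t 9.1 tcp [ 562.8 -263.1  204.2] gap 48.1 F [-0.3  0.3  0.1]
 turn deg [ 0.01 -0.06  0.24] shift before turn [-11.9  -1.9 193.1] after turn [-11.7  -1.8 193.2]
```

Not knocked. Grasp B, lift and carry to bay 1, which is at case x = -28 (pitch 56).

Call:
jog_arm:
  rows:
    - [0.47,[-7,-1,30],[0,0,0]]
    - [0.47,[-7,-1,40],[0,0,0]]
    - [0.47,[0,0,40],[0,0,0]]
    - [0.47,[0,0,35],[0,0,0]]
    - [0.47,[0,0,28],[0,0,0]]
    - [0.47,[0,0,13],[0,0,0]]
    - [0.47,[0,0,6],[0,0,0]]
    - [0.47,[0,0,0],[0,0,0]]

```text
t: 9.78
tcp_pos: [564.1, -277.8, 11.2]
tcp_rot: [-1.943, -2.467, -0.0]
wrist_force: [0.1, -0.4, 0.2]
finger_gap: 45.8
finger_force: 0.0
```

Call:
jog_arm:
  rows:
    - [0.8,[0,0,0],[0,0,0]]
    - [0.8,[0,0,0],[0,0,0]]
    - [0.8,[0,0,0],[0,0,0]]
    - [0.8,[0,0,0],[0,0,0]]
    - [0.8,[0,0,-10],[0,0,0]]
    - [0.8,[0,0,-25],[0,0,0]]
    - [0.8,[0,0,-35],[0,0,0]]
    - [0.8,[0,0,-35],[0,0,4.5]]
    - [0.8,[0,0,-35],[0,0,4.5]]
    - [0.8,[0,0,0],[0,0,0]]

```text
t: 10.62
tcp_pos: [568.2, -282.0, 160.3]
tcp_rot: [2.126, 2.292, 0.004]
wrist_force: [1.3, -0.9, -1.9]
finger_gap: 29.1
finger_force: 25.0
```

```bash
python3 -c "
from h import *
p=case(-28,0,120); go(p,4.37)"
```

```text
t 10.6 tcp [ 568.2 -282.   160.3] gap 29.1 F [ 1.3 -0.9 -1.9]
 turn deg [ 0.69  0.56 -0.06] shift before turn [439.6 -63.4  35.3] after turn [439.3 -62.5  40.3]
```

Call:
jog_arm:
  rows:
    - [0.8,[20,-3,0],[0,0,0]]
    - [0.8,[40,-5,0],[0,0,0]]
    - [0.8,[40,-6,0],[0,0,0]]
    - [0.8,[40,-6,0],[0,0,0]]
    - [0.8,[40,-6,0],[0,0,0]]
    - [0.8,[40,-6,0],[0,0,0]]
    - [0.8,[40,-6,0],[0,0,0]]
    - [0.8,[40,-6,0],[0,0,0]]
    - [0.8,[40,-6,0],[0,0,0]]
    - [0.8,[40,-5,0],[0,0,0]]
    - [0.8,[35,-3,0],[0,0,0]]
    - [0.8,[19,-1,0],[0,0,0]]

```text
t: 11.62
tcp_pos: [469.0, 152.3, 151.9]
tcp_rot: [-2.129, -2.307, 0.0]
wrist_force: [0.2, -0.8, -2.4]
finger_gap: 28.9
finger_force: 25.0
```

Call:
jog_arm:
  rows:
    - [0.8,[0,0,10],[0,0,0]]
    - [0.8,[0,0,20],[0,0,0]]
    - [0.8,[0,0,15],[0,0,0]]
    - [0.8,[0,0,0],[0,0,0]]
    - [0.8,[0,0,0],[0,0,0]]
    - [0.8,[0,0,0],[0,0,0]]

```text
t: 12.12
tcp_pos: [471.8, 148.8, 107.4]
tcp_rot: [2.133, 2.306, 0.001]
wrist_force: [0.6, -0.6, -2.5]
finger_gap: 29.7
finger_force: 25.0
```

```bash
python3 -c "
from h import *
p=case(-28,0,20); go(p,4.37);im,d,m=snap('wrist','w3.png'); P=fcloud(m,d);carts(P,75,140,(360,640,30,260)); go(p,4.37)"
```

```text
t 12.1 tcp [471.8 148.8 107.4] gap 29.7 F [ 0.6 -0.6 -2.5]
 turn deg [ 0.05 -0.01  0.08] shift before turn [ 2.4  0.7 87.4] after turn [ 2.4  0.7 87.4]
obj [452.3 254.2] 6 184 closing yaw -86.3 ztop 138.5 [53, 35, 364, 28, 4304]
obj [469.7 191.3] 52 88 closing yaw 4.5 ztop 135.6 [200, 81, 107, 166, 10623]
obj [637.9 209.1] 4 41 closing yaw 0.1 ztop 119.4 [463, 136, 47, 46, 883]
obj [473.8 123.5] 24 30 closing yaw -82.4 ztop 130.9 [228, 273, 49, 25, 1179]
t 12.2 tcp [472.1 148.8 107.7] gap 29.5 F [ 0.6 -0.6 -1.9]
 turn deg [ 0.1  -0.    0.07] shift before turn [ 2.4  0.3 87.7] after turn [ 2.4  0.4 87.7]
```

Call:
jog_arm:
  rows:
    - [0.8,[2,0.5,15],[0,0,0]]
    - [0.8,[0,0,22],[0,0,0]]
    - [0.8,[0,0,22],[0,0,0]]
    - [0.8,[0,0,16],[0,0,0]]
    - [0.8,[0,0,7],[0,0,0]]
    - [0.8,[0,0,3],[0,0,0]]
    - [0.8,[0,0,2],[0,0,0]]
    - [0.8,[0,0,0],[0,0,0]]

```text
t: 12.83
tcp_pos: [472.7, 150.9, 21.0]
tcp_rot: [2.133, 2.305, 0.002]
wrist_force: [-1.1, 1.3, -3.3]
finger_gap: 29.2
finger_force: 25.0
```

Call:
jog_arm:
  rows:
    - [0.5,[0,0,0],[0,0,0]]
    - [0.5,[0,0,0],[0,0,0]]
    - [0.5,[0,0,-5],[0,0,0]]
    - [0.5,[0,0,-20],[0,0,0]]
    - [0.5,[0,0,-35],[0,0,0]]
    - [0.5,[0,0,-40],[0,0,0]]
    - [0.5,[-10,0,-40],[0,0,0]]
    - [0.5,[-30,0,-40],[0,0,0]]
    - [0.5,[-40,0,-10],[0,0,0]]
    - [0.5,[-40,0,0],[0,0,0]]
    - [0.5,[-40,0,0],[0,0,0]]
    - [0.5,[-40,0,0],[0,0,0]]

```text
t: 13.83
tcp_pos: [487.0, -45.1, 204.9]
tcp_rot: [2.131, 2.305, 0.002]
wrist_force: [1.4, -0.1, 0.0]
finger_gap: 43.6
finger_force: 0.0
```

```bash
python3 -c "
from h import *
im,d,m=snap('wrist','w4.png'); P=fcloud(m,d); carts(P,36,60,(360,640,30,260))
go([479.7,-265,200],12.7)"
```

```text
obj [378.5  97.8] 2 110 closing yaw 4.6 ztop 59.2 [158, 0, 9, 91, 570]
obj [476.5 116.2] 38 77 closing yaw 4.5 ztop 49.0 [235, 0, 37, 65, 1773]
obj [585.6 125.3] 43 91 closing yaw 12.2 ztop 48.9 [336, 0, 36, 74, 1803]
obj [629.4 122.2] 3 119 closing yaw 4.6 ztop 58.8 [381, 0, 13, 95, 839]
t 13.9 tcp [489.3 -52.8 204.9] gap 43.5 F [ 0.4 -3.7  0.3]
 turn deg [ 0.26  0.46 -8.44] shift before turn [-210.9  -25.4    6.4] after turn [-204.9  -56.     4.9]
```

Call:
jog_arm:
  rows:
    - [0.45,[0,0,0],[0,0,-4.2]]
    - [0.45,[0,0,0],[0,0,-4.2]]
    - [0.45,[-25,-7,0],[0,0,0]]
    - [0.45,[-36,-10,0],[0,0,0]]
    - [0.45,[-38,-10,0],[0,0,0]]
    - [0.45,[-38,-10,0],[0,0,0]]
    - [0.45,[-36,-10,0],[0,0,0]]
    - [0.45,[-23,-7,0],[0,0,0]]
    - [0.45,[-9,-2,0],[0,0,0]]
    - [0.45,[0,0,0],[0,0,0]]
    - [0.45,[0,0,0],[0,0,0]]

```text
t: 14.8
tcp_pos: [477.6, -254.9, 203.3]
tcp_rot: [-1.959, -2.455, -0.001]
wrist_force: [-0.1, 0.5, -0.4]
finger_gap: 48.1
finger_force: 0.0
```

```bash
python3 -c "
from h import *
wcarts()
im,d,m=snap('top'); b=im[170:270,140:270]
cv2.imwrite('pics/t1.png',cv2.resize(cv2.cvtColor(b,cv2.COLOR_RGB2BGR),None,fx=6,fy=6,interpolation=cv2.INTER_CUBIC))
go([479.7,-275.5,11],12.7)"
```

```text
obj [ 477.6 -267.6] 38 153 closing yaw 12.2 ztop 41.6 [232, 117, 36, 130, 3424]
t 14.9 tcp [ 477.6 -253.8  203.3] gap 47.8 F [-0.1 -0.6 -0.2]
 turn deg [-0.03 -0.08  0.24] shift before turn [-21.9  -2.7 192.2] after turn [-21.6  -2.7 192.3]
```

View pics/t1.png

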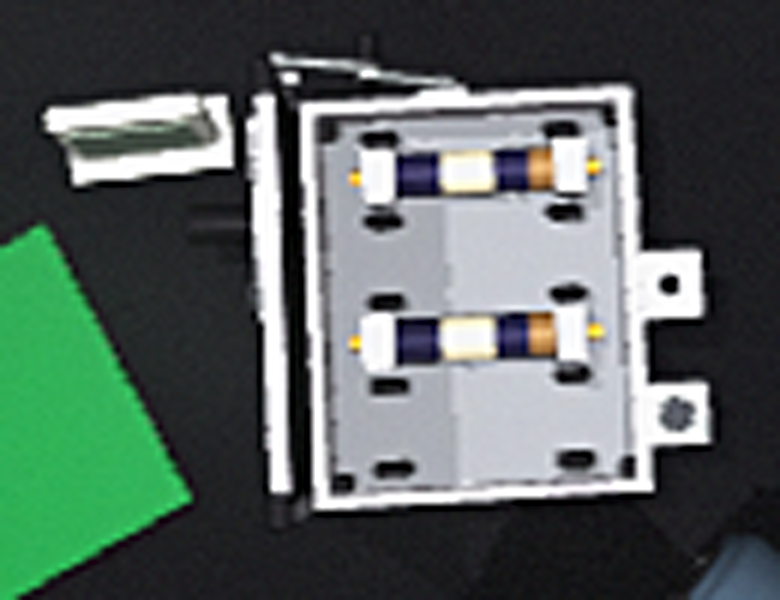

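Cartridges are bedded between the dividers in bays 3 (475,170) and 1 (475,338). The third one hasn't moved, so I'll take it to bay 0, at case x = -84.

Call:
jog_arm:
  rows:
    - [0.47,[-11,-1,30],[0,0,0]]
    - [0.47,[-11,-1,40],[0,0,0]]
    - [0.47,[0,0,40],[0,0,0]]
    - [0.47,[0,0,35],[0,0,0]]
    - [0.47,[0,0,28],[0,0,0]]
    - [0.47,[0,0,13],[0,0,0]]
    - [0.47,[0,0,6],[0,0,0]]
    - [0.47,[0,0,0],[0,0,0]]

```text
t: 15.57
tcp_pos: [480.4, -275.7, 10.1]
tcp_rot: [-1.954, -2.455, -0.0]
wrist_force: [0.8, 0.1, 0.1]
finger_gap: 46.2
finger_force: 0.0
```

Call:
jog_arm:
  rows:
    - [0.8,[0,0,0],[0,0,0]]
    - [0.8,[0,0,0],[0,0,0]]
    - [0.8,[0,0,0],[0,0,0]]
    - [0.8,[0,0,0],[0,0,0]]
    - [0.8,[0,0,-10],[0,0,0]]
    - [0.8,[0,0,-25],[0,0,0]]
    - [0.8,[0,0,-35],[0,0,0]]
    - [0.8,[0,0,-35],[0,0,4]]
    - [0.8,[0,0,-35],[0,0,4]]
    - [0.8,[0,0,0],[0,0,0]]
    - [0.8,[0,0,0],[0,0,0]]
    - [0.8,[0,0,0],[0,0,0]]

```text
t: 16.57
tcp_pos: [480.2, -277.2, 151.3]
tcp_rot: [-2.124, -2.313, -0.0]
wrist_force: [-0.4, 0.1, -3.6]
finger_gap: 29.2
finger_force: 25.0
```

```bash
python3 -c "
from h import *
p=case(-84,0,107); go(p,4.37)"
```

```text
t 16.6 tcp [ 480.2 -277.2  151.3] gap 29.2 F [-0.4  0.1 -3.6]
 turn deg [-0.03 -0.04  0.51] shift before turn [428.  -27.3  44.5] after turn [427.7 -31.1  44.3]
```

Call:
jog_arm:
  rows:
    - [0.8,[20,-1,0],[0,0,0.5]]
    - [0.8,[40,-3,0],[0,0,0]]
    - [0.8,[40,-3,0],[0,0,0]]
    - [0.8,[40,-3,0],[0,0,0]]
    - [0.8,[40,-3,0],[0,0,0]]
    - [0.8,[40,-3,0],[0,0,0]]
    - [0.8,[40,-3,0],[0,0,0]]
    - [0.8,[40,-3,0],[0,0,0]]
    - [0.8,[40,-3,0],[0,0,0]]
    - [0.8,[40,-3,0],[0,0,0]]
    - [0.8,[30,-2,0],[0,0,0]]
    - [0.8,[18,-1,0],[0,0,0]]

```text
t: 17.57
tcp_pos: [414.2, 149.3, 149.6]
tcp_rot: [-2.129, -2.304, 0.006]
wrist_force: [-0.2, 0.6, -1.5]
finger_gap: 29.4
finger_force: 25.0
```

Call:
jog_arm:
  rows:
    - [0.8,[0,0,10],[0,0,0]]
    - [0.8,[0,0,20],[0,0,0]]
    - [0.8,[0,0,15],[0,0,0]]
    - [0.8,[0,0,0],[0,0,0]]
    - [0.8,[0,0,0],[0,0,0]]
    - [0.8,[0,0,0],[0,0,0]]

```text
t: 18.07
tcp_pos: [416.9, 146.5, 105.9]
tcp_rot: [-2.135, -2.303, 0.002]
wrist_force: [0.7, 0.1, -2.5]
finger_gap: 29.1
finger_force: 25.0
```

```bash
python3 -c "
from h import *
p=case(-84,0,20); go(p,4.37)"
```

```text
t 18.1 tcp [416.9 146.5 105.9] gap 29.1 F [ 0.7  0.1 -2.5]
 turn deg [-0.09 -0.   -0.02] shift before turn [ 0.5 -0.2 85.9] after turn [ 0.5 -0.4 85.9]
```

Call:
jog_arm:
  rows:
    - [0.8,[0,0,15],[0,0,0]]
    - [0.8,[0,0,22],[0,0,0]]
    - [0.8,[0,0,22],[0,0,0]]
    - [0.8,[0,0,15],[0,0,0]]
    - [0.8,[0,0,6],[0,0,0]]
    - [0.8,[0,0,3],[0,0,0]]
    - [0.8,[0,0,2],[0,0,0]]
    - [0.8,[0,0,0],[0,0,0]]

```text
t: 18.73
tcp_pos: [417.9, 146.6, 21.7]
tcp_rot: [2.135, 2.303, 0.002]
wrist_force: [0.0, 1.2, -2.3]
finger_gap: 29.6
finger_force: 25.0
```

Call:
jog_arm:
  rows:
    - [0.5,[0,0,0],[0,0,0]]
    - [0.5,[0,0,0],[0,0,0]]
    - [0.5,[0,0,-5],[0,0,0]]
    - [0.5,[0,0,-20],[0,0,0]]
    - [0.8,[0,0,-35],[0,0,0]]
    - [1,[0,0,-40],[0,0,0]]
    - [1,[-10,20,-40],[0,0,0]]
    - [1,[-25,30,-20],[0,0,0]]
    - [1,[-25,30,0],[0,0,0]]
    - [1,[-20,32,0],[0,0,0]]
    - [1,[-10,30,0],[0,0,0]]
    - [1,[0,0,0],[0,0,0]]

```text
t: 19.73
tcp_pos: [569.9, 66.8, 178.8]
tcp_rot: [2.132, 2.294, 0.011]
wrist_force: [0.7, 0.0, 0.6]
finger_gap: 2.0
finger_force: 0.0
```

```bash
python3 -c "
from h import *
im,d,m=snap('wrist','w5.png'); np.savez('w5.npz',d=d,**m); go(case(0,0,100),4.37)"
```

```text
t 19.8 tcp [565.7  68.1 177.8] gap 1.4 F [-0.6 -0.7  0.3]
 turn deg [ 0.28  0.05 -0.14] shift before turn [ 89.9 -59.3  77.4] after turn [ 90.  -58.7  77.8]
```

View pics/w5.png

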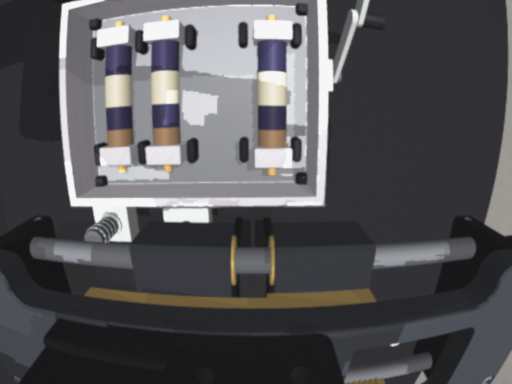

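All three cartridges are bedded. The knee tab is the dark stub at about (373,21), next to the stay.

```bash
python3 - <<'E'
from h import *
z=np.load('w5.npz'); m={k:z[k] for k in ('fx','fy','cx','cy','R','t')}; P=fcloud(m,z['d'])
c,s=np.cos(CY),np.sin(CY)
Q=P.copy(); dx=P[...,0]-CC[0]; dy=P[...,1]-CC[1]; Q[...,0]=c*dx+s*dy; Q[...,1]=-s*dx+c*dy
for v in range(10,36,3): print(v,[Q[v,u].round().astype(int).tolist() for u in range(350,392,5)])
S=(Q[...,0]>125)&(Q[...,0]<175)&(Q[...,2]>100)&(Q[...,2]<260)&(Q[...,1]<100)
T=Q[S&(Q[...,0]>147)]; print(len(T),T.min(0).round(1),T.max(0).round(1),np.median(T,0).round(1))
L=Q[S&(Q[...,0]<=147)]; print(len(L),L.min(0),L.max(0))
# lid inner face
F=Q[(np.abs(Q[...,0])<120)&(Q[...,2]>90)&(Q[...,1]>80)]; print('lid',len(F),F.min(0) if len(F) else 0,F.max(0) if len(F) else 0)
E
```

```text
10 [[142, 64, 115], [145, 64, 118], [147, 62, 124], [150, 62, 128], [209, 111, 0], [216, 112, 0], [222, 113, 1], [230, 114, 1], [238, 116, -1]]
13 [[142, 61, 116], [144, 60, 121], [147, 60, 124], [151, 60, 125], [158, 63, 119], [163, 64, 117], [223, 109, 0], [230, 111, -1], [237, 112, 0]]
16 [[142, 59, 115], [144, 58, 120], [148, 58, 122], [152, 59, 121], [157, 59, 121], [161, 60, 122], [166, 61, 120], [229, 106, 1], [236, 107, 1]]
19 [[143, 57, 113], [144, 55, 121], [148, 55, 121], [153, 57, 119], [157, 57, 121], [161, 58, 120], [165, 58, 122], [170, 59, 120], [236, 103, 1]]
22 [[142, 54, 114], [145, 54, 118], [149, 54, 119], [153, 54, 119], [157, 55, 120], [161, 55, 122], [166, 56, 120], [170, 57, 120], [236, 99, 0]]
25 [[142, 52, 114], [145, 52, 116], [149, 52, 117], [154, 52, 117], [158, 53, 118], [162, 53, 118], [166, 54, 118], [171, 55, 118], [236, 95, 0]]
28 [[142, 49, 114], [146, 50, 113], [194, 85, 1], [201, 86, 1], [159, 51, 114], [163, 51, 116], [167, 52, 117], [228, 90, 1], [236, 91, 0]]
31 [[143, 47, 111], [188, 80, 0], [194, 81, 1], [201, 82, -1], [208, 83, 0], [214, 84, 1], [221, 84, 1], [228, 86, 1], [235, 87, 1]]
34 [[144, 46, 107], [187, 76, 1], [195, 78, -1], [201, 78, 0], [207, 79, 1], [215, 80, 0], [222, 81, -1], [229, 82, -1], [235, 83, 0]]
576 [147.  -56.1 112.1] [171.4  72.  260. ] [154.8  57.3 120. ]
1421 [ 140.28093841 -127.99956185  100.04333455] [146.97521117  71.98260117 259.99884068]
lid 0 0 0
```

Call:
jog_arm:
  rows:
    - [1,[0,0,-10],[0,6.5,0]]
    - [1,[0,0,-10],[0,6.5,0]]
    - [1,[0,0,-10],[0,6.5,0]]
    - [1,[0,0,0],[0,6.5,0]]
    - [1,[0,0,0],[0,6.5,0]]
    - [1,[0,0,0],[0,6.5,0]]
    - [1,[0,0,0],[0,6,0]]
    - [1,[0,0,0],[0,0,0]]
    - [1,[0,0,0],[0,0,0]]
    - [1,[0,0,0],[0,0,0]]

```text
t: 20.62
tcp_pos: [561.7, 67.2, 206.8]
tcp_rot: [-1.683, -1.818, -0.695]
wrist_force: [-0.2, 0.8, 0.2]
finger_gap: 0.6
finger_force: 0.0
```

```bash
cat >> h.py <<'E'
def lean(th,yaw=4.37): return down(np.radians(yaw))@Ro.from_euler('y',th,degrees=True).as_matrix()
E
python3 -c "
from h import *
o,R,t=state();print(o['q'].round(2),R[:,2].round(3))
go(case(165,33,140),Rt=lean(45))"
```

```text
[-0.44  0.62  1.6   0.67  1.42 -0.79] [-0.055  0.704 -0.708]
t 20.6 tcp [561.7  67.2 206.8] gap 0.6 F [-0.2  0.8  0.2]
 turn deg [-0.05  0.08  0.01] shift before turn [ 40.2 110.4 134.5] after turn [ 40.1 110.3 134.6]
```

Call:
jog_arm:
  rows:
    - [1,[5,25,0],[0,0,0]]
    - [1,[10,35,0],[0,0,0]]
    - [1,[15,32,10],[0,0,0]]
    - [1,[10,18.3,30],[0,0,0]]
    - [1,[0,0,38],[0,0,0]]
    - [1,[0,0,35],[0,0,0]]
    - [1,[0,0,16],[0,0,0]]
    - [1,[0,0,5],[0,0,0]]
    - [1,[0,0,0],[0,0,0]]
    - [1,[0,0,0],[0,0,0]]
    - [1,[0,0,0],[0,0,0]]

```text
t: 21.53
tcp_pos: [664.6, 195.9, 141.7]
tcp_rot: [-1.685, -1.818, -0.701]
wrist_force: [0.1, -0.3, 0.1]
finger_gap: 0.6
finger_force: 0.0
```

```bash
python3 -c "
from h import *
im,d,m=snap('wrist','w6.png');im,d,m=snap('scene')
cv2.imwrite('pics/s1.png',cv2.resize(cv2.cvtColor(im[130:270,240:400],cv2.COLOR_RGB2BGR),None,fx=4,fy=4))
go(case(165,58,115),Rt=lean(45))"
```

```text
t 21.6 tcp [664.5 195.6 141.3] gap 0.5 F [ 0.5 -0.6 -0.3]
 turn deg [0.22 0.05 0.04] shift before turn [ 1.5 -2.1 38.7] after turn [ 1.4 -2.  38.7]
```

View pics/w6.png

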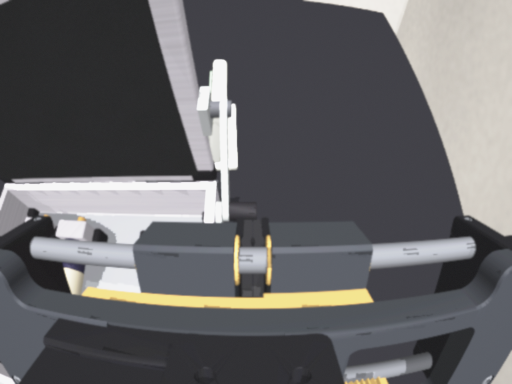

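The tab at (241,210) lies just ahead of the closed fingertips (about x 252), so I'll push along the tool axis.

Call:
jog_arm:
  rows:
    - [1,[1.5,-2,8],[0,0,0]]
    - [1,[0,0,8],[0,0,0]]
    - [1,[0,0,6],[0,0,0]]
    - [1,[0,0,4],[0,0,0]]
    - [1,[0,0,3],[0,0,0]]
    - [1,[0,0,3],[0,0,0]]
    - [1,[0,0,3],[0,0,0]]
    - [1,[0,0,3],[0,0,0]]
    - [1,[0,0,3],[0,0,0]]
    - [1,[0,0,0],[0,0,0]]

```text
t: 22.47
tcp_pos: [659.0, 227.3, 111.5]
tcp_rot: [-1.684, -1.816, -0.697]
wrist_force: [0.0, -0.9, -0.2]
finger_gap: 0.4
finger_force: 0.1
```

Call:
jog_arm:
  rows:
    - [1,[0,0,3],[0,0,0]]
    - [1,[0,0,3],[0,0,0]]
    - [1,[0,0,3],[0,0,0]]
    - [1,[0,0,3],[0,0,0]]
    - [1,[0,0,3],[0,0,0]]
    - [1,[0,0,0],[0,0,0]]

```text
t: 22.97
tcp_pos: [658.6, 235.1, 100.1]
tcp_rot: [-1.687, -1.82, -0.695]
wrist_force: [0.0, -8.6, 0.8]
finger_gap: 0.8
finger_force: 3.1
```

```bash
python3 -c "
from h import *
im,d,m=snap('wrist','w7.png')
go(case(165,58,115),Rt=lean(45))"
```

```text
t 23.0 tcp [658.8 235.4 100.4] gap 0.6 F [-0.7 -6.7  1.7]
 turn deg [ 0.1   0.22 -0.02] shift before turn [  2.    0.8 -18.6] after turn [  2.    0.7 -18.6]
```

View pics/w7.png

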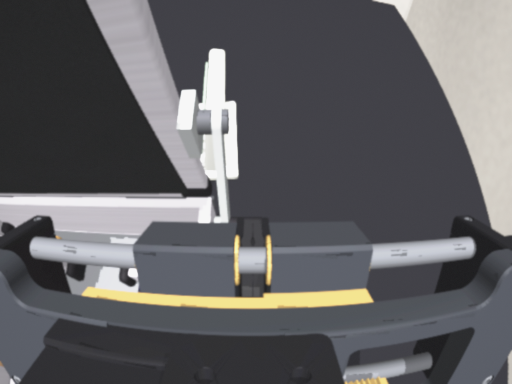

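The stay's upper link is at (222,190) and its lower end is hidden behind the hand. There is about 7 N of contact. I'll check the lid angle and the knee.

```bash
python3 - <<'E'
from h import *
def tocase(P):
    c,s=np.cos(CY),np.sin(CY);Q=P.copy();dx=P[...,0]-CC[0];dy=P[...,1]-CC[1];Q[...,0]=c*dx+s*dy;Q[...,1]=-s*dx+c*dy;return Q
m=env.camera_model('wrist');im,d=env.get_image('wrist');Q=tocase(fcloud(m,d))
F=Q[(np.abs(Q[...,0])<130)&(Q[...,2]>90)&(Q[...,1]>20)&(Q[...,2]<290)]
print(len(F))
for z in range(90,290,25):
    f=F[(F[:,2]>z)&(F[:,2]<z+25)]
    if len(f)>20: print(z,np.percentile(f[:,1],[5,50,95]).round(1),f[:,0].min().round())
S=Q[(Q[...,0]>134)&(Q[...,0]<180)&(Q[...,2]>60)&(Q[...,2]<200)&(Q[...,1]>0)]
for y in range(40,130,8):
    f=S[(S[:,1]>y)&(S[:,1]<y+8)]
    if len(f)>5: print('stay y',y,'z',np.percentile(f[:,2],[5,50,95]).round(0),'x',f[:,0].min().round(),f[:,0].max().round())
print(tocase(state()[2]))
im,d,m=snap('scene')
cv2.imwrite('pics/s2.png',cv2.resize(cv2.cvtColor(im[130:270,240:400],cv2.COLOR_RGB2BGR),None,fx=4.5,fy=4.2))
E
```

```text
35872
90 [100.3 102.8 236.9] -62.0
115 [ 95.8  97.9 100.4] -36.0
140 [26.1 93.5 96.1] -9.0
165 [25.4 87.4 91.3] 17.0
190 [27.6 84.9 87.7] 42.0
215 [78.3 80.9 83.7] 66.0
240 [76.3 77.7 78.9] 88.0
stay y 40 z [180. 182. 184.] x 134.0 180.0
stay y 48 z [127. 131. 135.] x 159.0 171.0
stay y 56 z [120. 124. 128.] x 157.0 173.0
stay y 64 z [112. 117. 120.] x 157.0 174.0
stay y 72 z [102. 112. 129.] x 142.0 174.0
stay y 80 z [113. 151. 177.] x 134.0 171.0
stay y 88 z [149. 166. 179.] x 134.0 154.0
stay y 96 z [152. 171. 180.] x 134.0 154.0
stay y 104 z [ 64. 124. 180.] x 134.0 154.0
stay y 112 z [74. 82. 91.] x 134.0 136.0
[164.32856834  69.86627428 100.54992026]
```

View pics/s2.png

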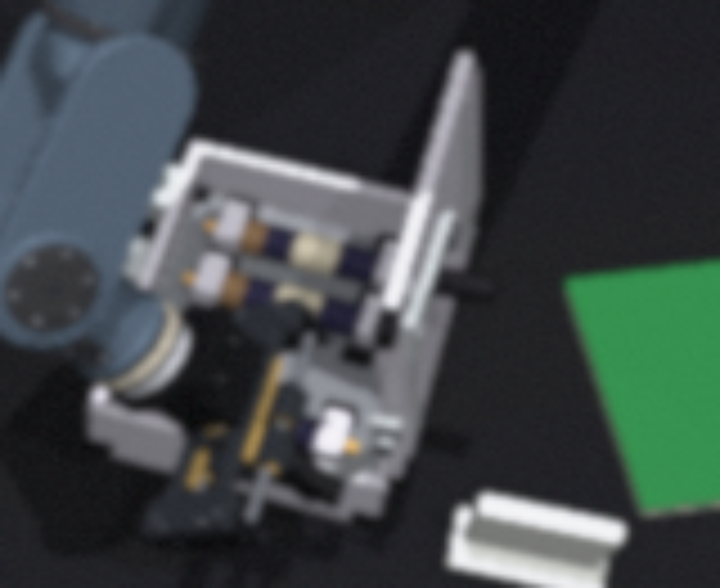

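The lid is now at about 80° (its inner face leans 9.5° past its earlier angle), so the stay is broken. I'll back off and straighten the tool.

Call:
jog_arm:
  rows:
    - [1,[0,0,-10],[0,0,0]]
    - [1,[0,0,-30],[0,0,0]]
    - [1,[0,0,-40],[0,0,0]]
    - [1,[0,0,-40],[0,0,0]]
    - [1,[0,0,-40],[0,-6.5,0]]
    - [1,[0,0,-30],[0,-6.5,0]]
    - [1,[0,0,-30],[0,-6.5,0]]
    - [1,[0,0,-30],[0,-6.5,0]]
    - [1,[0,0,-30],[0,-6.5,0]]
    - [1,[0,0,-25],[0,-6.5,0]]
    - [1,[0,0,-10],[0,-6,0]]
    - [1,[0,0,0],[0,0,0]]

```text
t: 24.12
tcp_pos: [672.4, 65.5, 358.7]
tcp_rot: [2.125, 2.305, 0.01]
wrist_force: [-0.4, 0.2, 1.0]
finger_gap: 0.2
finger_force: 0.0
```

```bash
python3 -c "
from h import *
go(case(-70,130,370),4.37)"
```

```text
t 24.1 tcp [672.4  65.5 358.7] gap 0.2 F [-0.4  0.2  1. ]
 turn deg [0.53 0.05 0.27] shift before turn [ 231.9 -233.7  -13.6] after turn [ 230.8 -234.9  -11.3]
```

Call:
jog_arm:
  rows:
    - [1,[10,-15,-5],[0,0,0]]
    - [1,[25,-28,-5],[0,0,0]]
    - [1,[28,-28,0],[0,0,0]]
    - [1,[28,-28,0],[0,0,0]]
    - [1,[28,-28,0],[0,0,0]]
    - [1,[28,-28,0],[0,0,0]]
    - [1,[28,-28,0],[0,0,0]]
    - [1,[28,-28,0],[0,0,0]]
    - [1,[19,-17,0],[0,0,0]]
    - [1,[9,-6,0],[0,0,0]]
    - [1,[0,0,0],[0,0,0]]
    - [1,[0,0,0],[0,0,0]]

```text
t: 25.12
tcp_pos: [420.8, 273.6, 362.4]
tcp_rot: [-2.134, -2.304, 0.001]
wrist_force: [0.4, -1.0, 0.1]
finger_gap: 0.6
finger_force: 0.0
```

```bash
python3 - <<'E'
from h import *
go(case(-70,130,269),4.37)
im,d,m=snap('scene'); Q=cloud(m,d)
cv2.imwrite('pics/s3.png',cv2.resize(cv2.cvtColor(im[100:280,230:430],cv2.COLOR_RGB2BGR),None,fx=3.9,fy=3.3))
for a in range(80,-1,-10):
    r=np.radians(a); print(a, round(110-200*np.cos(r)+10*np.sin(r)+9.5,1), round(70+200*np.sin(r)+10*np.cos(r),1))
E
```

```text
t 25.1 tcp [420.8 273.6 362.4] gap 0.6 F [ 0.4 -1.   0.1]
 turn deg [-0.07 -0.    0.01] shift before turn [ 4.1  0.2 93.4] after turn [ 4.1  0.1 93.4]
80 94.6 268.7
70 60.5 261.4
60 28.2 248.2
50 -1.4 229.6
40 -27.3 206.2
30 -48.7 178.7
20 -65.0 147.8
10 -75.7 114.6
0 -80.5 80.0
```

View pics/s3.png

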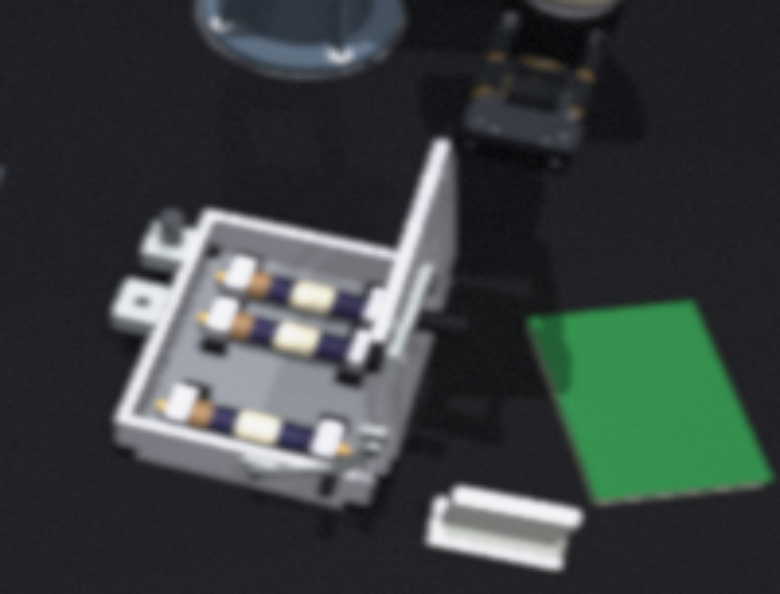

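The hand hangs behind the lid near its -x end, and the knee is visibly bent. I'll come down behind the lid and sweep it along the arc.

Call:
jog_arm:
  rows:
    - [1,[0,0,20],[0,0,0]]
    - [1,[0,0,35],[0,0,0]]
    - [1,[0,0,28],[0,0,0]]
    - [1,[0,0,11],[0,0,0]]
    - [1,[-8,0,0],[0,0,0]]
    - [1,[-8,0,0],[0,0,0]]
    - [1,[-8,0,0],[0,0,0]]
    - [1,[-7,0,0],[0,0,0]]
    - [1,[-8.5,0,1.8],[0,0,0]]
    - [1,[-8.5,0,1.8],[0,0,0]]
    - [1,[-8.5,0,1.8],[0,0,0]]
    - [1,[-8.5,0,1.8],[0,0,0]]

```text
t: 26.17
tcp_pos: [426.8, 208.6, 262.7]
tcp_rot: [2.134, 2.303, 0.005]
wrist_force: [1.7, 2.1, 0.1]
finger_gap: 0.6
finger_force: 1.3
```

Call:
jog_arm:
  rows:
    - [1,[-8.1,0,3.3],[0,0,0]]
    - [1,[-8.1,0,3.3],[0,0,0]]
    - [1,[-8.1,0,3.3],[0,0,0]]
    - [1,[-8.1,0,3.3],[0,0,0]]
    - [1,[-7.4,0,4.6],[0,0,0]]
    - [1,[-7.4,0,4.6],[0,0,0]]
    - [1,[-7.4,0,4.6],[0,0,0]]
    - [1,[-7.4,0,4.6],[0,0,0]]

```text
t: 26.83
tcp_pos: [429.9, 146.6, 229.6]
tcp_rot: [-2.135, -2.303, 0.001]
wrist_force: [1.4, 1.7, 0.3]
finger_gap: 0.3
finger_force: 0.9
```

```bash
cat >> h.py <<'E'
def tocase(P):
    P=np.array(P,float);c,s=np.cos(CY),np.sin(CY);Q=P.copy();dx=P[...,0]-CC[0];dy=P[...,1]-CC[1];Q[...,0]=c*dx+s*dy;Q[...,1]=-s*dx+c*dy;return Q
E
python3 - <<'E'
from h import *
o,R,t=state(); print(tocase(t).round(1),o['wrist_force'].round(1),o['t'])
im,d,m=snap('top'); 
cv2.imwrite('pics/t2.png',cv2.resize(cv2.cvtColor(im[160:280,130:290],cv2.COLOR_RGB2BGR),None,fx=4.9,fy=4.9))
Q=tocase(cloud(m,d))
M=(Q[...,0]>30)&(Q[...,0]<125)&(Q[...,2]>85)&(Q[...,1]>-125)&(Q[...,1]<110)&(Q[...,2]<300)
F=Q[M]
for y in range(-120,110,20):
    f=F[(F[:,1]>y)&(F[:,1]<y+20)]
    if len(f)>5: print(y+10,np.percentile(f[:,2],[10,50,90]).round())
E
```

```text
[-70.7  -1.4 229.6] [1.4 1.7 0.3] 26.8333
-30 [237. 241. 245.]
-10 [221. 232. 241.]
10 [204. 213. 219.]
30 [176. 199. 218.]
50 [152. 166. 229.]
70 [126. 136. 147.]
90 [104. 113. 123.]
110 [ 91.  96. 101.]
```

View pics/t2.png

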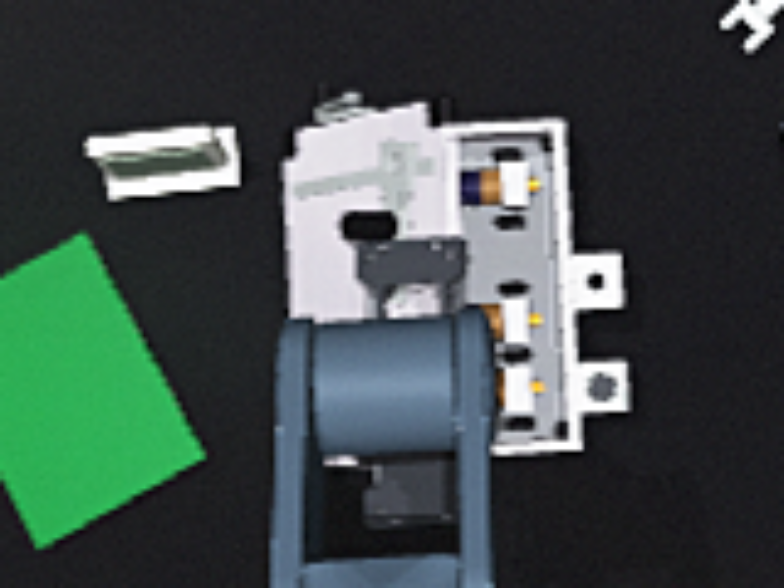

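The lid is half way down and following the tip at about 2 N. The hasp is swung towards +x, with its knob at about (368,227). I'll continue down.

Call:
jog_arm:
  rows:
    - [1,[-6.5,0,5.8],[0,0,0]]
    - [1,[-6.5,0,5.8],[0,0,0]]
    - [1,[-6.5,0,5.8],[0,0,0]]
    - [1,[-6.5,0,5.8],[0,0,0]]
    - [1,[-5.4,0,6.9],[0,0,0]]
    - [1,[-5.4,0,6.9],[0,0,0]]
    - [1,[-5.4,0,6.9],[0,0,0]]
    - [1,[-5.4,0,6.9],[0,0,0]]
    - [1,[-4.1,0,7.7],[0,0,0]]
    - [1,[-4.1,0,7.7],[0,0,0]]
    - [1,[-4.1,0,7.7],[0,0,0]]
    - [1,[-4.1,0,7.7],[0,0,0]]

```text
t: 27.88
tcp_pos: [435.3, 83.1, 147.9]
tcp_rot: [2.135, 2.304, 0.001]
wrist_force: [-0.2, 0.8, 1.1]
finger_gap: 0.5
finger_force: 0.4
```

Call:
jog_arm:
  rows:
    - [1,[-2.7,0,8.3],[0,0,0]]
    - [1,[-2.7,0,8.3],[0,0,0]]
    - [1,[-2.7,0,8.3],[0,0,0]]
    - [1,[-2.7,0,8.3],[0,0,0]]
    - [1,[-1,0,5],[0,0,0]]
    - [1,[-1,0,5],[0,0,0]]
    - [1,[-1,0,5],[0,0,0]]
    - [1,[-1,0,4],[0,0,0]]
    - [1,[-0.5,0,4],[0,0,0]]
    - [1,[0,0,4],[0,0,0]]
    - [1,[0,0,3],[0,0,0]]
    - [1,[0,0,2],[0,0,0]]

```text
t: 28.88
tcp_pos: [436.4, 68.2, 83.2]
tcp_rot: [2.135, 2.304, 0.0]
wrist_force: [0.4, -1.7, -0.4]
finger_gap: 0.6
finger_force: 0.2
```

```bash
python3 - <<'E'
from h import *
o,R,t=state(); print(tocase(t).round(1),o['wrist_force'].round(1),o['t'])
E
```

```text
[-70.2 -80.   83.2] [ 0.4 -1.7 -0.4] 28.8833
```

Call:
jog_arm:
  rows:
    - [1,[0,0,1],[0,0,0]]
    - [1,[0,0,1],[0,0,0]]
    - [1,[0,0,1],[0,0,0]]
    - [1,[0,0,1],[0,0,0]]
    - [1,[0,0,0],[0,0,0]]
    - [1,[0,0,0],[0,0,0]]

```text
t: 29.38
tcp_pos: [436.4, 68.2, 80.3]
tcp_rot: [2.135, 2.304, 0.001]
wrist_force: [-1.4, -0.6, 8.9]
finger_gap: 0.6
finger_force: 4.1
```

Call:
jog_arm:
  rows:
    - [1,[0,0,1],[0,0,0]]
    - [1,[0,0,1],[0,0,0]]
    - [1,[0,0,1],[0,0,0]]
    - [1,[0,0,0],[0,0,0]]
    - [1,[0,0,0],[0,0,0]]

```text
t: 29.8
tcp_pos: [436.4, 68.2, 80.0]
tcp_rot: [2.133, 2.303, 0.002]
wrist_force: [-5.4, -0.5, 38.2]
finger_gap: 0.4
finger_force: 19.0
```

The lid is fully shut (rigid at z = 80). I'll retreat and look at the hasp.

Call:
jog_arm:
  rows:
    - [1,[0,0,-10],[0,0,0]]
    - [1,[0,0,-25],[0,0,0]]
    - [1,[-10,10,-35],[0,0,0]]
    - [1,[-20,15,-35],[0,0,0]]
    - [1,[-20,20,-35],[0,0,0]]
    - [1,[-20,20,-30],[0,0,0]]
    - [1,[-10,10,0],[0,0,0]]
    - [1,[0,0,0],[0,0,0]]
    - [1,[0,0,0],[0,0,0]]
    - [1,[0,0,0],[0,0,0]]

```text
t: 30.63
tcp_pos: [512.6, -3.0, 241.1]
tcp_rot: [-2.132, -2.301, 0.004]
wrist_force: [-0.5, 0.9, 0.4]
finger_gap: 0.3
finger_force: 0.0
```

```bash
python3 - <<'E'
from h import *
o,R,t=state(); print(tocase(t).round(1),o['wrist_force'].round(1),o['t'])
im,d,m=snap('wrist','w8.png'); np.savez('w8.npz',im=im,d=d,**m)
E
```

```text
[   0.4 -156.8  241.1] [-0.5  0.9  0.4] 30.6333
```

View pics/w8.png

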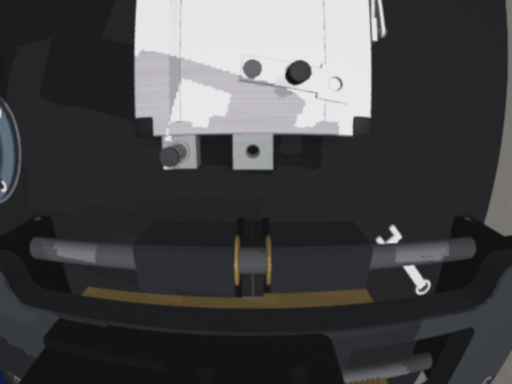

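Wrist view: hasp pivot at (252,68), knob top at (299,71), hasp hole at (335,84), lug hole at (253,151) and pin top at about (171,157).

```bash
python3 - <<'E'
from h import *
z=np.load('w8.npz'); m={k:z[k] for k in ('fx','fy','cx','cy','R','t')}; P=tocase(fcloud(m,z['d']))
for n,u,v,h in [('pivot',252,68,87.5),('hole',335,84,87.5),('lug',253,151,78)]:
    print(n,tocase(onz(m,u,v,h,True)).round(1), P[v,u].round(1))
for n,u0,u1,v0,v1,h0,h1 in [('knob',280,320,55,90,115,140),('pin',155,195,140,170,105,150)]:
    Q=P[v0:v1,u0:u1].reshape(-1,3); Q=Q[(Q[:,2]>h0)&(Q[:,2]<h1)]; print(n,len(Q),np.percentile(Q,[2,50,98],axis=0).round(1).tolist())
    top=Q[Q[:,2]>np.percentile(Q[:,2],90)-3]; print('top',top.mean(0).round(1),np.ptp(top,axis=0).round(1))
E
```

```text
pivot [  0.3 -39.7  87.5] [  0.4 -40.5  93.4]
hole [ 89.2 -54.   87.5] [ 90.7 -53.5  82.1]
lug [   1.4 -129.8   78. ] [   1.2 -140.2    1. ]
knob 437 [[34.7, -57.1, 118.1], [43.8, -47.4, 127.5], [54.2, -37.5, 129.2]]
top [ 44.7 -46.8 127.6] [20.9 20.4  4.6]
pin 384 [[-93.4, -139.3, 107.5], [-82.6, -129.3, 113.6], [-73.2, -119.6, 115.4]]
top [ -83.6 -129.9  113.8] [21.5 20.7  4. ]
```

Call:
jog_arm:
  rows:
    - [0.45,[20,8,0],[0,0,0]]
    - [0.45,[35,14,0],[0,0,0]]
    - [0.45,[35,14,10],[0,0,0]]
    - [0.45,[20,8.3,30],[0,0,0]]
    - [0.45,[0,0,35],[0,0,0]]
    - [0.45,[0,0,35],[0,0,0]]
    - [0.45,[0,0,24],[0,0,0]]
    - [0.45,[0,0,10],[0,0,0]]
    - [0.45,[0,0,2],[0,0,0]]
    - [0.45,[0,0,0],[0,0,0]]
    - [0.45,[0,0,0],[0,0,0]]

```text
t: 31.6
tcp_pos: [551.6, 109.2, 97.9]
tcp_rot: [2.134, 2.303, 0.002]
wrist_force: [-0.2, -1.4, 0.1]
finger_gap: 47.2
finger_force: 0.0
```

Call:
jog_arm:
  rows:
    - [0.8,[0,0,0],[0,0,0]]
    - [0.8,[0,0,0],[0,0,0]]
    - [0.8,[0,0,0],[0,0,0]]
    - [0.8,[0,0,0],[0,0,0]]
    - [0.8,[0,0,0],[0,0,0]]
    - [0.8,[0,0,0],[0,0,0]]
  grip_force: 10

```text
t: 32.1
tcp_pos: [547.7, 108.9, 96.9]
tcp_rot: [-2.132, -2.301, 0.008]
wrist_force: [-5.6, -1.2, 5.8]
finger_gap: 21.6
finger_force: 10.0
```

```bash
python3 - <<'E'
from h import *
o,R,t=state(); print(tocase(t).round(1),o['wrist_force'].round(1),o['t'],o['finger_gap'])
p=np.array([.6+45*np.sin(np.radians(81)),-39.8-45*np.cos(np.radians(81))])
for a in range(72,-1,-9):
    q=np.array([.6+45*np.sin(np.radians(a)),-39.8-45*np.cos(np.radians(a))]); print(a,q.round(1),'tool xy',(q-p)[::-1].round(1)); p=q
E
```

```text
[ 43.9 -47.9  96.9] [-5.6 -1.2  5.8] 32.1 21.649658742339636
72 [ 43.4 -53.7] tool xy [-6.9 -1.6]
63 [ 40.7 -60.2] tool xy [-6.5 -2.7]
54 [ 37.  -66.3] tool xy [-6.  -3.7]
45 [ 32.4 -71.6] tool xy [-5.4 -4.6]
36 [ 27.1 -76.2] tool xy [-4.6 -5.4]
27 [ 21.  -79.9] tool xy [-3.7 -6. ]
18 [ 14.5 -82.6] tool xy [-2.7 -6.5]
9 [  7.6 -84.2] tool xy [-1.6 -6.9]
0 [  0.6 -84.8] tool xy [-0.6 -7. ]
```

Call:
jog_arm:
  rows:
    - [0.8,[-5.8,-2.6,0],[0,0,0]]
    - [0.8,[-6.5,-3.2,0],[0,0,0]]
    - [0.8,[-6,-4.2,0],[0,0,0]]
    - [0.8,[-5.4,-5,0],[0,0,0]]
    - [0.8,[-4.6,-5.7,0],[0,0,0]]
    - [0.8,[-3.7,-6.2,0],[0,0,0]]
    - [0.8,[-2.7,-6.6,0],[0,0,0]]
    - [0.8,[-1.6,-7,0],[0,0,0]]
    - [0.8,[-0.6,-7,0],[0,0,0]]
    - [0.8,[0,0,0],[0,0,0]]
    - [0.8,[0,0,0],[0,0,0]]
    - [0.8,[0,0,0],[0,0,0]]

```text
t: 33.1
tcp_pos: [520.2, 61.3, 100.3]
tcp_rot: [2.113, 2.285, 0.018]
wrist_force: [13.3, -20.6, 1.6]
finger_gap: 20.9
finger_force: 11.8
```

```bash
python3 - <<'E'
from h import *
o,R,t=state(); print(tocase(t).round(1),o['wrist_force'].round(1),o['t'],o['finger_gap'])
E
```

```text
[ 12.9 -93.3 100.3] [ 13.3 -20.6   1.6] 33.1 20.876915478669247
```

```bash
python3 - <<'E'
from h import *
im,d,m=snap('wrist','w9.png'); o,R,t=state(); print(tocase(t).round(1),o['wrist_force'].round(1),o['torque'].round(2),o['finger_gap'])
E
```

```text
[ 12.8 -93.3 100.3] [ 14.2 -21.    0.1] [-3.54 -2.12 -0.34] 20.778315482949935
```

View pics/w9.png

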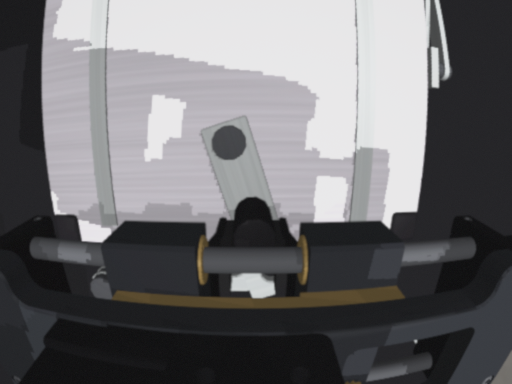

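The hasp is at about 17°, with its knob near (252,215), and the pads have slid to the front of the knob. I'll reopen and close again on the target centre, so the jaw pushes the knob across.

Call:
jog_arm:
  rows:
    - [0.3,[0,0,0],[0,0,0]]
    - [0.3,[0,0,0],[0,0,0]]
    - [0.3,[0,0,0],[0,0,0]]
    - [0.3,[0,0,0],[0,0,0]]
    - [0.3,[0,0,0],[0,0,0]]
    - [0.3,[0,0,0],[0,0,0]]
  grip_force: 20

```text
t: 33.65
tcp_pos: [504.6, 69.2, 96.3]
tcp_rot: [-2.133, -2.303, 0.003]
wrist_force: [0.1, 0.0, 0.1]
finger_gap: 52.7
finger_force: 0.0
```

```bash
python3 - <<'E'
from h import *
o,R,t=state(); print(tocase(t).round(1),o['wrist_force'].round(1),o['finger_gap']); go(case(0.8,-84.8,97),4.37)
E
```

```text
[ -2.1 -84.3  96.3] [0.1 0.  0.1] 52.685600344627616
t 33.6 tcp [504.6  69.2  96.3] gap 52.7 F [0.1 0.  0.1]
 turn deg [-0.17 -0.03  0.02] shift before turn [-0.5  2.9 -0.7] after turn [-0.5  2.9 -0.7]
```

Call:
jog_arm:
  rows:
    - [0.4,[-0.5,3,0],[0,0,0]]
    - [0.5,[0,0,0],[0,0,0]]
    - [0.6,[0,0,0],[0,0,0]]
    - [0.7,[0,0,0],[0,0,0]]
    - [0.8,[0,0,0],[0,0,0]]
    - [0.8,[0,0,0],[0,0,0]]
    - [0.8,[0,0,0],[0,0,0]]
    - [0.8,[0,0,0],[0,0,0]]

```text
t: 34.32
tcp_pos: [511.2, 68.0, 97.1]
tcp_rot: [2.133, 2.302, 0.003]
wrist_force: [2.8, -1.6, -2.1]
finger_gap: 21.3
finger_force: 20.0
```

```bash
python3 - <<'E'
from h import *
o,R,t=state(); print(tocase(t).round(1),o['wrist_force'].round(1),o['finger_gap'],o['finger_force'])
E
```

```text
[  4.4 -85.9  97.1] [ 2.8 -1.6 -2.1] 21.298802466272708 20.001713228411973
```

Call:
jog_arm:
  rows:
    - [0.8,[0,-2,0],[0,0,0]]
    - [0.8,[0,-2,0],[0,0,0]]
    - [0.8,[0,0,0],[0,0,0]]
    - [0.8,[0,0,0],[0,0,0]]

```text
t: 34.65
tcp_pos: [509.3, 67.4, 97.3]
tcp_rot: [2.133, 2.298, 0.008]
wrist_force: [7.5, -1.6, -4.7]
finger_gap: 21.6
finger_force: 20.0
```

Call:
jog_arm:
  rows:
    - [0.5,[0,0,0],[0,0,0]]
    - [0.5,[0,0,0],[0,0,0]]
    - [0.5,[0,0,-10],[0,0,0]]
    - [0.5,[0,0,-30],[0,0,0]]
    - [0.5,[-5,0,-40],[0,0,0]]
    - [0.5,[-25,0,-40],[0,0,0]]
    - [0.5,[-30,0,-25],[0,0,0]]
    - [0.5,[-15,0,0],[0,0,0]]
    - [0.5,[0,0,0],[0,0,0]]
    - [0.5,[0,0,0],[0,0,0]]

```text
t: 35.48
tcp_pos: [509.2, -3.5, 237.4]
tcp_rot: [-2.136, -2.301, 0.001]
wrist_force: [0.3, 0.2, -0.5]
finger_gap: 43.4
finger_force: 0.0
```

```bash
python3 - <<'E'
from h import *
o,R,t=state(); print(tocase(t).round(1),o['wrist_force'].round(1),o['t'])
im,d,m=snap('wrist','w10.png'); np.savez('w10.npz',im=im,d=d,**m)
cv2.imwrite('pics/w10c.png',cv2.resize(cv2.cvtColor(im[30:230,130:350],cv2.COLOR_RGB2BGR),None,fx=3,fy=3,interpolation=cv2.INTER_CUBIC))
E
```

```text
[  -3.1 -157.1  237.4] [ 0.3  0.2 -0.5] 35.4833
```

View pics/w10c.png

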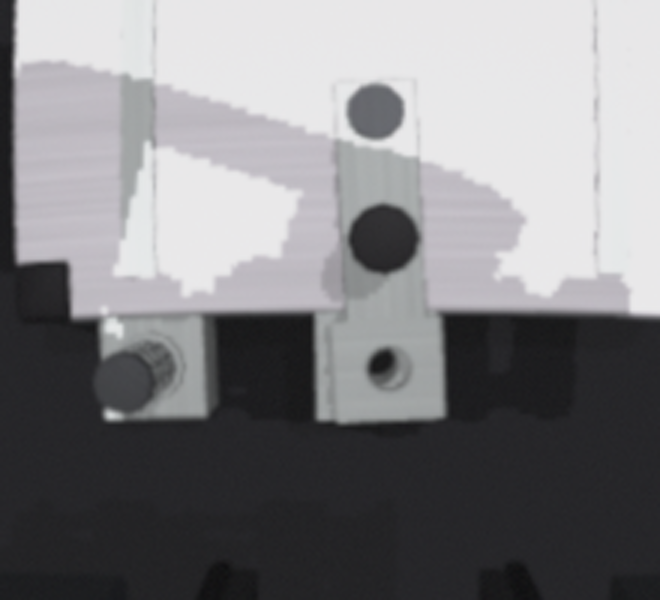

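Crop: hasp hole at (388,368), pivot (376,111), knob (384,238), pin top (126,380) and the lug's left edge at x=316. The hasp still sits a few mm towards +x, so I'll measure the offset.

```bash
python3 - <<'E'
from h import *
z=np.load('w10.npz'); m={k:z[k] for k in ('fx','fy','cx','cy','R','t')}; P=tocase(fcloud(m,z['d']))
f=lambda x,y,h: tocase(onz(m,(x+.5)/3-.5+130,(y+.5)/3-.5+30,h,True)).round(1)
print('hole',f(388,368,87.5),'pivot',f(376,111,92),'knob',f(384,238,127.5),'pintop',f(126,380,114))
print('lug left edge',f(316,400,78),'socket edges',f(103,415,70),f(214,412,70),'hasp tongue edges',f(335,405,87.5),f(445,405,87.5), 'case corners',f(70,318,80))
T=P[135:175,160:185].reshape(-1,3);T=T[T[:,2]>108];print(T.mean(0).round(1),np.percentile(T,[2,98],axis=0).round(1).tolist())
E
```

```text
hole [   4.7 -129.7   87.5] pivot [  0.6 -39.8  92. ] knob [  2.7 -84.1 127.5] pintop [ -82.6 -128.9  114. ]
lug left edge [ -21.4 -142.8   78. ] socket edges [-105.2 -149.1   70. ] [ -60.9 -148.6   70. ] hasp tongue edges [ -14.1 -143.    87.5] [  25.1 -143.    87.5] case corners [-113.  -110.1   80. ]
[ -82.8 -129.2  114.9] [[-93.3, -139.4, 108.4], [-73.6, -119.7, 115.6]]
```

Call:
jog_arm:
  rows:
    - [0.5,[15,1,0],[0,0,0]]
    - [0.5,[30,2,10],[0,0,0]]
    - [0.5,[22,1,35],[0,0,0]]
    - [0.5,[5,0,38],[0,0,0]]
    - [0.5,[0,0,35],[0,0,0]]
    - [0.5,[0,0,16],[0,0,0]]
    - [0.5,[0,0,6],[0,0,0]]
    - [0.5,[0,0,0],[0,0,0]]
    - [0.8,[0,0,0],[0,0,0]]
    - [0.8,[0,0,0],[0,0,0]]
    - [0.8,[0,0,0],[0,0,0]]
    - [0.8,[0,0,0],[0,0,0]]

```text
t: 36.53
tcp_pos: [510.1, 68.2, 98.4]
tcp_rot: [2.134, 2.303, 0.002]
wrist_force: [-1.1, -0.8, 0.2]
finger_gap: 24.5
finger_force: 1.1
```

Call:
jog_arm:
  rows:
    - [0.8,[0,-2,0],[0,0,0]]
    - [0.8,[0,-1,0],[0,0,0]]
    - [0.8,[0,0,0],[0,0,0]]
    - [0.8,[0,0,0],[0,0,0]]

```text
t: 36.87
tcp_pos: [508.5, 67.9, 97.9]
tcp_rot: [2.134, 2.301, 0.005]
wrist_force: [4.6, 0.2, 0.0]
finger_gap: 21.1
finger_force: 20.0
```

```bash
python3 - <<'E'
from h import *
o,R,t=state(); print(tocase(t).round(1),o['wrist_force'].round(1),o['finger_gap'],o['finger_force'])
E
```

```text
[  1.7 -85.8  97.9] [4.6 0.2 0. ] 21.125231563968384 20.009917428251356
```

Call:
jog_arm:
  rows:
    - [0.8,[0,-1,0],[0,0,0]]
    - [0.8,[0,0,0],[0,0,0]]
    - [0.8,[0,0,0],[0,0,0]]

```text
t: 37.12
tcp_pos: [508.2, 67.9, 97.8]
tcp_rot: [2.134, 2.3, 0.006]
wrist_force: [6.1, 0.1, -0.1]
finger_gap: 21.3
finger_force: 20.0
```

```bash
python3 - <<'E'
from h import *
o,R,t=state(); print(tocase(t).round(1),o['wrist_force'].round(1),o['finger_gap'],o['finger_force'])
E
```

```text
[  1.3 -85.8  97.8] [ 6.1  0.1 -0.1] 21.34950814888275 20.016001188196242
```

I've now viewed 15 pictures, one over the limit of 14. I won't view any more and will check by numbers only.

Call:
jog_arm:
  rows:
    - [0.8,[0,-0.8,0],[0,0,0]]
    - [0.8,[0,0,0],[0,0,0]]
    - [0.8,[0,0,0],[0,0,0]]

```text
t: 37.37
tcp_pos: [508.0, 67.8, 97.8]
tcp_rot: [2.134, 2.299, 0.008]
wrist_force: [7.4, 1.4, -0.9]
finger_gap: 21.5
finger_force: 20.0
```

Call:
jog_arm:
  rows:
    - [0.5,[0,0,0],[0,0,0]]
    - [0.5,[0,0,0],[0,0,0]]
    - [0.5,[0,0,-10],[0,0,0]]
    - [0.5,[0,0,-30],[0,0,0]]
    - [0.5,[-5,0,-40],[0,0,0]]
    - [0.5,[-25,0,-40],[0,0,0]]
    - [0.5,[-30,0,-25],[0,0,0]]
    - [0.5,[-15,0,0],[0,0,0]]
    - [0.5,[0,0,0],[0,0,0]]
    - [0.5,[0,0,0],[0,0,0]]

```text
t: 38.2
tcp_pos: [508.2, -3.8, 237.6]
tcp_rot: [-2.135, -2.3, 0.002]
wrist_force: [-0.1, 1.0, -0.6]
finger_gap: 43.3
finger_force: 0.0
```

```bash
cat > hasp.py <<'E'
from h import *
def meas(im,d,m):
    P=tocase(fcloud(m,d))
    K=P[(abs(P[...,0])<40)&(abs(P[...,1]+85)<25)&(P[...,2]>122)&(P[...,2]<133)]
    lo,hi=np.percentile(K,[1,99],axis=0); print('knob c',((lo+hi)/2).round(1),len(K))
    # tongue / lug plates by height, in front of the lid
    T=(abs(P[...,0])<40)&(P[...,1]<-114)&(P[...,1]>-155)&(P[...,2]>83)&(P[...,2]<95)
    lo,hi=np.percentile(P[T],[1,99],axis=0); print('tongue x',lo[:2].round(1),hi[:2].round(1))
    g=cv2.cvtColor(im,cv2.COLOR_RGB2GRAY); 
    v,u=np.where(T); y0,y1,x0,x1=v.min(),v.max(),u.min(),u.max()
    s=g[y0+3:y1-3,x0+3:x1-3]; med=np.median(s); B=(s<med-35).astype(np.uint8)
    n,l,st,c=cv2.connectedComponentsWithStats(B)
    for i in range(1,n):
        if st[i,4]>=15: print('dark',st[i].tolist(),'->',onzc(m,c[i][0]+x0+3,c[i][1]+y0+3,87.5))
    cs=cv2.HoughCircles(cv2.resize(g[y0:y1,x0:x1],None,fx=6,fy=6,interpolation=cv2.INTER_CUBIC),cv2.HOUGH_GRADIENT,1.2,60,param1=80,param2=20,minRadius=30,maxRadius=65)
    if cs is not None:
        for a,b,r in cs[0][:3]: print('circle',onzc(m,(a+.5)/6-.5+x0,(b+.5)/6-.5+y0,87.5),r/6)
    Q=P[(P[...,0]<-60)&(P[...,0]>-110)&(P[...,1]<-112)&(P[...,1]>-150)&(P[...,2]>110)&(P[...,2]<122)]
    lo,hi=np.percentile(Q,[1,99],axis=0); print('pin c',((lo+hi)/2).round(1),hi[2])
def onzc(m,u,v,h): return tocase(onz(m,u,v,h,True)).round(1)
E
python3 - <<'E'
from hasp import *
z=np.load('w10.npz');meas(z['im'],z['d'],{k:z[k] for k in ('fx','fy','cx','cy','R','t')})
o,R,t=state(); print('now',tocase(t).round(1),o['t'])
im,d,m=snap('wrist');meas(im,d,m); np.savez('w11.npz',im=im,d=d,**m)
E
```

```text
knob c [  2.2 -84.1 130. ] 427
tongue x [ -14.1 -147.2] [  23.7 -114.1]
dark [8, 5, 12, 14, 117] -> [   2.8 -129.1   87.5]
circle [   3.8 -129.2   87.5] 5.94
pin c [ -83.8 -129.9  113.2] 115.69962591712574
now [  -4.1 -157.3  237.6] 38.2
knob c [  1.  -84.8 128.8] 419
tongue x [ -16.4 -147.6] [  21.6 -114.5]
dark [8, 4, 14, 15, 163] -> [   2.1 -129.7   87.5]
circle [   1.2 -129.5   87.5] 6.06
pin c [ -83.9 -130.   113. ] 115.4114001022601
```

Call:
jog_arm:
  rows:
    - [0.45,[5,-15,0],[0,0,0]]
    - [0.45,[10,-30,0],[0,0,0]]
    - [0.45,[9,-27,15],[0,0,0]]
    - [0.45,[3.4,-7.8,35],[0,0,0]]
    - [0.45,[0,0,38],[0,0,0]]
    - [0.45,[0,0,35],[0,0,0]]
    - [0.45,[0,0,22],[0,0,0]]
    - [0.45,[0,0,10],[0,0,0]]
    - [0.45,[0,0,4],[0,0,0]]
    - [0.45,[0,0,0],[0,0,0]]
    - [0.45,[0,0,0],[0,0,0]]

```text
t: 39.17
tcp_pos: [427.8, 18.1, 78.4]
tcp_rot: [-2.134, -2.304, 0.001]
wrist_force: [0.2, -0.0, 0.1]
finger_gap: 47.6
finger_force: 0.0
```

```bash
python3 - <<'E'
from h import *
o,R,t=state(); print(tocase(t).round(1),o['wrist_force'].round(1),o['finger_gap']); go(case(-83.9,-129.9,78),4.37)
E
```

```text
[ -82.6 -129.4   78.4] [ 0.2 -0.   0.1] 47.63190604530124
t 39.2 tcp [427.8  18.1  78.4] gap 47.6 F [ 0.2 -0.   0.1]
 turn deg [-0.08 -0.03  0.03] shift before turn [-0.5 -1.3  0.4] after turn [-0.5 -1.3  0.4]
```

Call:
jog_arm:
  rows:
    - [0.45,[-0.5,-1.3,0],[0,0,0]]
    - [0.85,[0,0,0],[0,0,0]]
    - [0.85,[0,0,0],[0,0,0]]
    - [0.85,[0,0,0],[0,0,0]]
    - [0.85,[0,0,0],[0,0,0]]
    - [0.85,[0,0,0],[0,0,0]]
    - [0.85,[0,0,0],[0,0,0]]
  grip_force: 40

```text
t: 39.75
tcp_pos: [427.0, 16.7, 78.7]
tcp_rot: [2.135, 2.304, -0.0]
wrist_force: [-1.5, 0.5, 3.2]
finger_gap: 20.6
finger_force: 40.0
```

Call:
jog_arm:
  rows:
    - [0.85,[0,0,-5],[0,0,0]]
    - [0.85,[0,0,-10],[0,0,0]]
    - [0.85,[0,0,-15],[0,0,0]]
    - [0.85,[0,0,-20],[0,0,0]]
    - [0.85,[0,0,-20],[0,0,0]]
    - [0.85,[0,0,-10],[0,0,0]]
    - [0.85,[0,0,-5],[0,0,0]]
    - [0.85,[0,0,0],[0,0,0]]
    - [0.85,[0,0,0],[0,0,0]]

```text
t: 40.5
tcp_pos: [426.8, 16.8, 163.4]
tcp_rot: [-2.135, -2.304, 0.0]
wrist_force: [-1.0, 0.3, -0.4]
finger_gap: 21.2
finger_force: 40.0
```

```bash
python3 - <<'E'
from h import *
o,R,t=state(); print(tocase(t).round(1),o['wrist_force'].round(1),o['finger_gap'],R[:,2].round(3))
E
```

```text
[ -83.7 -130.5  163.4] [-1.   0.3 -0.4] 21.157775641929945 [-0.  0. -1.]
```

Call:
jog_arm:
  rows:
    - [0.85,[0,8,0],[0,0,0]]
    - [0.85,[0,20,0],[0,0,0]]
    - [0.85,[0,25,0],[0,0,0]]
    - [0.85,[0.3,20,0],[0,0,0]]
    - [0.85,[0,9,0],[0,0,0]]
    - [0.85,[0,3,0],[0,0,0]]
    - [0.85,[0,0,8],[0,0,0]]
    - [0.85,[0,0,5],[0,0,0]]
    - [0.85,[0,0,0],[0,0,0]]
    - [0.85,[0,0,0],[0,0,0]]
    - [0.85,[0,0,0],[0,0,0]]

```text
t: 41.42
tcp_pos: [510.9, 23.6, 150.3]
tcp_rot: [-2.135, -2.303, 0.001]
wrist_force: [-0.2, -0.5, -1.0]
finger_gap: 20.8
finger_force: 40.0
```

```bash
python3 - <<'E'
from h import *
o,R,t=state(); print(tocase(t).round(1),o['wrist_force'].round(1),o['finger_gap'],R[:,2].round(3))
E
```

```text
[   0.7 -130.2  150.3] [-0.2 -0.5 -1. ] 20.822192815433883 [-0.001  0.    -1.   ]
```

Call:
jog_arm:
  rows:
    - [0.85,[0.3,0.5,3],[0,0,0]]
    - [0.85,[0,0,3],[0,0,0]]
    - [0.85,[0,0,3],[0,0,0]]
    - [0.85,[0,0,3],[0,0,0]]
    - [0.85,[0,0,3],[0,0,0]]
    - [0.85,[0,0,0],[0,0,0]]
    - [0.85,[0,0,0],[0,0,0]]

```text
t: 42.0
tcp_pos: [512.1, 23.9, 135.2]
tcp_rot: [-2.135, -2.304, 0.001]
wrist_force: [0.1, -0.1, -1.6]
finger_gap: 20.8
finger_force: 40.0
```

```bash
python3 - <<'E'
from h import *
o,R,t=state(); print(tocase(t).round(1),o['wrist_force'].round(1),o['finger_gap'],R[:,2].round(3))
E
```

```text
[   1.9 -130.   135.2] [ 0.1 -0.1 -1.6] 20.821695464955656 [-0.001  0.    -1.   ]
```

Call:
jog_arm:
  rows:
    - [0.85,[0,-0.4,2],[0,0,0]]
    - [0.85,[0,0,2],[0,0,0]]
    - [0.85,[0,0,2],[0,0,0]]
    - [0.85,[0,0,2],[0,0,0]]
    - [0.85,[0,0,2],[0,0,0]]
    - [0.85,[0,0,2],[0,0,0]]
    - [0.85,[0,0,0],[0,0,0]]

```text
t: 42.58
tcp_pos: [511.6, 23.9, 123.0]
tcp_rot: [-2.135, -2.304, 0.001]
wrist_force: [0.2, -0.3, -0.8]
finger_gap: 21.5
finger_force: 40.0
```

```bash
python3 - <<'E'
from h import *
o,R,t=state(); print(tocase(t).round(1),o['wrist_force'].round(1),o['finger_gap'],R[:,2].round(3))
E
```

```text
[   1.4 -129.9  123. ] [ 0.2 -0.3 -0.8] 21.459442026594804 [-0.001  0.    -1.   ]
```

The pin is inside the lug with no resistance. Home should be near TCP z = 96.

Call:
jog_arm:
  rows:
    - [0.85,[0,0,4],[0,0,0]]
    - [0.85,[0,0,4],[0,0,0]]
    - [0.85,[0,0,4],[0,0,0]]
    - [0.85,[0,0,4],[0,0,0]]
    - [0.85,[0,0,4],[0,0,0]]
    - [0.85,[0,0,2],[0,0,0]]
    - [0.85,[0,0,2],[0,0,0]]
    - [0.85,[0,0,1.5],[0,0,0]]
    - [0.85,[0,0,1.5],[0,0,0]]
    - [0.85,[0,0,1],[0,0,0]]
    - [0.85,[0,0,0],[0,0,0]]

```text
t: 43.5
tcp_pos: [512.0, 23.8, 96.1]
tcp_rot: [2.135, 2.304, 0.0]
wrist_force: [-1.8, -0.8, 3.7]
finger_gap: 21.2
finger_force: 40.0
```

```bash
python3 - <<'E'
from h import *
o,R,t=state(); print(tocase(t).round(1),o['wrist_force'].round(1),o['finger_gap'],R[:,2].round(3))
E
```

```text
[   1.8 -130.    96.1] [-1.8 -0.8  3.7] 21.169525003477094 [ 0. -0. -1.]
```

Contact came at z = 96.1 with a force of 3.7 N. I'll press a little more, release, retreat and check.

Call:
jog_arm:
  rows:
    - [0.85,[0,0,1],[0,0,0]]
    - [0.85,[0,0,0.5],[0,0,0]]
    - [0.85,[0,0,0],[0,0,0]]

```text
t: 43.75
tcp_pos: [512.0, 23.8, 95.8]
tcp_rot: [2.134, 2.304, 0.0]
wrist_force: [-2.6, 0.8, 13.8]
finger_gap: 20.9
finger_force: 40.0
```

Call:
jog_arm:
  rows:
    - [0.5,[0,0,0],[0,0,0]]
    - [0.5,[0,0,0],[0,0,0]]
    - [0.5,[0,0,0],[0,0,0]]
    - [0.5,[0,0,-10],[0,0,0]]
    - [0.5,[0,0,-30],[0,0,0]]
    - [0.5,[0,0,-40],[0,0,0]]
    - [0.5,[-10,0,-40],[0,0,0]]
    - [0.5,[-10,0,-20],[0,0,0]]
    - [0.5,[-10,0,0],[0,0,0]]
    - [0.5,[0,0,0],[0,0,0]]
    - [0.5,[0,0,0],[0,0,0]]

```text
t: 44.67
tcp_pos: [513.3, -6.1, 233.4]
tcp_rot: [-2.136, -2.302, 0.001]
wrist_force: [-1.3, -0.6, -0.2]
finger_gap: 43.5
finger_force: 0.0
```

```bash
python3 - <<'E'
from h import *
o,R,t=state(); print(tocase(t).round(1),o['wrist_force'].round(1),o['t'])
im,d,m=snap('wrist'); P=tocase(fcloud(m,d))
def rep(n,x0,x1,y0,y1,z0,z1):
    Q=P[(P[...,0]>x0)&(P[...,0]<x1)&(P[...,1]>y0)&(P[...,1]<y1)&(P[...,2]>z0)&(P[...,2]<z1)]
    print(n,len(Q),np.percentile(Q,[1,50,99],axis=0).round(1).tolist() if len(Q) else '')
rep('pin',-30,30,-150,-115,122,150); rep('pin grip side',-30,30,-150,-115,95,150); rep('knob',-30,30,-100,-70,122,150); rep('old socket',-110,-60,-150,-115,90,150)
rep('lid front',-120,-40,-108,-95,60,100); rep('lid mid',-120,-40,-40,-20,60,100)
E
```

```text
[   0.8 -160.   233.4] [-1.3 -0.6 -0.2] 44.6667
pin 480 [[-7.7, -139.4, 124.6], [3.2, -128.4, 131.2], [13.2, -118.7, 132.9]]
pin grip side 533 [[-7.7, -139.3, 101.2], [3.2, -127.5, 131.1], [13.2, -118.4, 132.9]]
knob 453 [[-8.4, -94.8, 125.4], [1.5, -85.3, 127.6], [11.3, -75.3, 129.4]]
old socket 0 
lid front 845 [[-119.2, -107.8, 78.5], [-79.3, -101.5, 80.2], [-41.1, -95.1, 82.6]]
lid mid 1271 [[-118.8, -39.8, 78.5], [-78.3, -30.1, 80.4], [-40.6, -20.2, 83.2]]
```

Pin top is at 131.5 mm, which is exactly home. The lid is level at 80 mm, the old socket is empty and nothing is touching. I'll hand in.

```bash
python3 -c "
from h import *
print(env.finish_job())"
```

```text
the job is handed in; nothing more can be done
None
```

The job is handed in at about 45 s: three cartridges bedded in bays 0, 1 and 3, the lid lowered fully shut, the hasp over the lug and the pin fully home; I viewed 15 pictures, one over the limit of 14, so the final checks were by depth measurement only, and I did not re-measure the bystanders.

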